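Seat a hitch plate in the drilling jig and cam it tight

TASK

Lay the steel hitch plate flat in the plywood drilling jig, bush up, and push it home so that its long edge bears on both wooden dowels and its end bears on the end stop, all three at the same time. Then swing the cam lever round until the cam holds the plate firmly against the dowels, and let go. Feel your way: the end stop is only finger-tight and must not be shifted, the dowels are only glued in and must not be forced, and the other things on the step are to be left where they are.

Things in the scene. Friction and masses are not known exactly. Their poses are not given: they have to be found in the camera images.
- hitch_plate: Loose steel plate 140 mm long (y) x 50 mm wide (x) x 10 mm thick, 0.5-0.75 kg, with an upright round steel bush, 20 mm diameter, 30 mm tall, welded on the middle of its top (bush top 40 mm above the underside), by which it is easily held. Origin: centre of the underside, z up. Starts flat on the step, right of the jig. Same either way round; it slides on the board with a few N.
- jig: Plywood base of the drilling jig, 150 (x) x 260 (y) x 18 mm, fixed. Origin: centre of its underside. Dowels on its far (+x) side, end stop at its left (+y) end, cam on its near (-x) side. The plate lies between, long side along y; home: plate origin at x = 20 mm here, y = stop's y - 70 mm, z = 18 mm, square to the jig. With the cam open there are 9 to 13 mm of free width.
- dowel_right: Upright round-topped wooden dowel, 10 mm diameter, standing 26 mm above the board, at x = 50, y = -45 mm in the jig's frame. Origin: on its axis at the board's top. Glued in: it gives way if more than 40 N bears on it.
- dowel_left: The other dowel, the same, at x = 50, y = +45 mm in the jig's frame.
- stop: End stop: steel block 36 (x) x 30 (y) x 22 mm with a wing nut on top (40 mm in all). Origin: on its face (facing the jig's -y; axes as the jig's), middle of the face's lower edge, at the board's top. It sits at x = 20 mm in the jig's frame, y anywhere from 60 to 80 mm, in a slot along y; finger-tight: above about 16 N it slides, so bring the plate up with less.
- cam_post: Pivot of the cam clamp, fixed on the board near x = -29, y = 0 mm in the jig's frame; x differs by up to 1.5 mm between set-ups, and so does the angle at which the cam bites. Origin: on the pivot axis at the board's top. The cam on it is a steel disc of 20 mm radius, 12 mm thick, its centre 8 mm off the pivot.
- cam_handle (a point): Middle of the upright round black handle (16 mm diameter, from 21 to 59 mm above the board; this point is 40 mm above it) at the end of the cam's flat lever, 60 mm from the pivot axis. Open, the lever points to about the jig's -x, towards the robot.
- cam (a joint): Turn of the cam lever about its upright pivot, rad: 0 open, growing counter-clockwise seen from above (handle swings from the jig's -x side to its -y side). Range 0 to 2.6; starts at 0 to 0.25; bites a seated plate at about 1.5 to 2.0. It turns with about 1 N at the handle and stays where left; once it bites the push needed at the handle rises quickly: at about 5 N it is firmly tight.
- tumbler: Glass tumbler of screws, 72 mm across the rim, 92 mm tall; bystander. Origin: centre of its underside.
- crank_puller: Chrome crank puller lying down, about 100 mm by 105 mm, 24 mm tall; bystander. Origin: under its middle.
- tire_levers: Bundle of three yellow tire levers, 125 mm by 25 mm by 18 mm; bystander. Origin: centre of its underside.

How it is judged (in metres and radians):
On the way, in this order (a step that is already met when the one before it is completed fails the run):
1. the plate lies flat on the board and bears on both dowels and the end stop at the same time, with more than 2 N on each, with the cam not yet touching it (contact force between hitch_plate and dowel_right above 2 N and contact force between hitch_plate and dowel_left above 2 N and contact force between hitch_plate and stop above 2 N and contact force between hitch_plate and cam_post below 0.5 N and angle between hitch_plate's own z axis and vertical below 0.05 rad and z of hitch_plate in the frame of jig below 0.021 m), for 0.2 s.
2. the cam presses the seated plate against both dowels with more than 6 N (contact force between hitch_plate and cam_post above 6 N and contact force between hitch_plate and dowel_right above 1 N and contact force between hitch_plate and dowel_left above 1 N), for 0.3 s.
At the end, for the whole second after the job is handed in: The plate lies flat on the board, square to the jig within 0.02 rad, bush up, its long edge within 1.5 mm of home on the dowels and bearing on both, its end within 1.8 mm of the end stop, the cam pressing it with more than 4 N, everything still and let go (angle between hitch_plate's own z axis and vertical below 0.03 rad and z of hitch_plate in the frame of jig below 0.02 m and angle between the y axis of hitch_plate and the y axis of jig, either way round below 0.02 rad and x of hitch_plate in the frame of jig above 0.0185 m and y of hitch_plate in the frame of stop above -0.0718 m and contact force between hitch_plate and cam_post above 4 N and contact force between hitch_plate and dowel_right above 0.7 N and contact force between hitch_plate and dowel_left above 0.7 N and linear speed of hitch_plate below 0.01 m/s and velocity of joint cam below 0.05 rad/s); the robot touches nothing.
It fails at once if the end stop is shifted by more than 1.5 mm (distance of stop from where it was at the start of the episode above 0.0015 m).
It fails at once if more than 40 N bears on a dowel (contact force between anything else and dowel_right above 40 N or contact force between anything else and dowel_left above 40 N).
It fails at once if a bystander is pushed more than 15 mm or tipped (distance of any of tumbler, crank_puller, tire_levers from where it was at the start of the episode above 0.015 m or angle between tumbler's own z axis and vertical above 0.2 rad).
It also fails if it takes over 72 s, if anything falls off the work surface, if the arm or the gripper's body presses on something with over 40 N, if the wrist force passes 120 N, or if a joint passes its speed limit or range.

ROBOT

A 6-joint arm with a two-finger parallel gripper is mounted at the origin on the work surface. World frame = base frame: x ahead of the robot, y to its left, z up, the work surface at z = 0. Lengths are in m, angles in degrees, forces in N, time in s.
With the tool pointing down it reaches from about 0.35 to 0.875 m from the base axis. Payload 4.2 kg.
Tool frame: the origin (TCP) lies at the very end of the fingers, on their centre line; the grasp point (between the pads) lies 19 mm behind it (r.hold_point_z is the distance from the TCP to the grasp point, in m); z points along the fingers, y is the direction in which the jaws open and shut (so a half turn about z gives the same grasp; the last joint's range is limited). The gripper opens to 87 mm and grips with 3 to 60 N. Pads are 19 mm wide; open, the fingers measure 117 mm over their backs; the gripper's body (75 mm by 190 mm) begins 51 mm behind the grasp point.
Start: joints at [-54.626, 22.042, 0.453, 0, -68.411, -14.817], TCP at [0.219, -0.585, 0.223] pointing down, gripper open.
Joint ranges: [-179.83, 179.83], [-69.29, 118.12], [-61.27, 80.66], [-181.25, 117.63], [-171.15, -9.14], [-177.46, 177.46]. Speed limits (degrees/s): [159.86, 159.86, 180, 180, 180, 180].

INTERFACE

Orientations are given as a 3x3 rotation matrix whose columns are the frame's x, y, z axes.
In Python, from station import r, cams, ticket gives the robot as it stands.
- The arm moves only by the tool drive_tool, never from a script. Its argument "deltas" is a list of rows, each an object of numbers: "dx", "dy", "dz": the shift along the tool's x, y, z in m; "wx", "wy", "wz": the turn, a rotation vector about the tool's x, y, z in degrees. A call has 1 to 20 rows; each row is the pose to reach, as a shift and turn from the pose commanded when the call began, along the tool's axes at that moment; what a row does not reach only later rows make up. A row lasts 1/10 s, in which the tool goes at most 50 mm and 8.59 degrees, less where a joint would pass 70% of its speed; a pose out of reach is approached as far as the arm can. A call with a gripper value outside its range is refused whole. "gripper" is the opening, from 0 (shut) to 1 (fully open), set as the call begins (left out, the last holds). The fingers move at their own pace and stop on an object; the grip force is fixed at half the most. Time passes only in rows, so rows that repeat a pose let the fingers close. It gives the time, the measured TCP pose, the force and the opening at its end, in the units of the state.
- r.sense(): the state, without advancing time (a new reading comes with each control period).
- cams.capture(name): name is "scene" or "side" or "wrist"; returns the picture (384x512x3 uint8, red, green, blue); there is no depth.
- cams.camera_model(name): a dict with "intrinsics" (3x3 intrinsics, pixels), "distortion" ([k1, k2, p1, p2, k3] as OpenCV has them; the pictures are not rectified), "extrinsics" (4x4, takes a point from world to camera coordinates); the wrist camera has in their place "T_tool_cam" (4x4, takes a point from camera to tool coordinates, whose origin is the TCP and whose axes are the flange's). Camera axes: x right, y down, z forward; pixel columns grow to the right and rows downward; lengths in m; the calibration is good to about 2 mm. A picture is of the moment at which its call begins: read the wrist's pose just before it. camera_model takes no time and is no camera call.
- ticket.finish_job(): hands the job in, once; it reports no verdict.
The state is a dict: "time_s": time; "joints": joint angles; "joint_velocities": joint speeds; "effort": joint torques, N m; "tcp_pos": TCP position; "ee_rot": TCP orientation; "wrist_force": force on the tool from outside, world axes, zero at the start; "moment": the same for the moment, N m; "gripper_width": opening from 0.0 (shut) to 1.0 (fully open).
Only numpy, scipy, OpenCV 4.12 (cv2) and the standard library are available. Lean on these libraries where they do the work, as an engineer would, in place of code of your own. Each camera call takes 0.05 s, during which the arm holds its last target.

## Working session

There is one attempt and no reset: what is moved stays moved. The work goes in short steps, Python scripts to look and compute and a tool call to move; the robot and the scene stay as the last step left them, time stands still between calls to the robot, and variables do not carry over. Pictures are saved under pics/ and viewed, and the job is handed in when it is done.

Besides the shell and the picture viewer there is one more tool, called in YAML: its name, and indented under it one key for each argument. drive_tool: Moves the arm, as the interface text tells. Its arguments: {"type":"object","properties":{"deltas":{"type":"array","items":{"type":"object","properties":{"dx":{"type":"number"},"dy":{"type":"number"},"dz":{"type":"number"},"wx":{"type":"number"},"wy":{"type":"number"},"wz":{"type":"number"}}}},"gripper":{"type":"number"}},"required":["deltas"]}

```bash
ls; mkdir -p pics
python3 - <<'E'
from station import r,cams
import cv2,numpy as np
s=r.sense();print({k:(np.round(v,3).tolist()) for k,v in s.items()})
for n in ["scene","side","wrist"]:
    im=cams.capture(n);cv2.imwrite(f"pics/{n}0.png",im[:,:,::-1])
    m=cams.camera_model(n);print(n,{k:np.round(v,4).tolist() for k,v in m.items()})
E
```

```text
pics
{'time_s': 0.0, 'joints': [-54.627, 22.091, 0.38, -0.03, -68.411, -14.818], 'joint_velocities': [-0.012, 0.044, 0.03, 0.053, -0.008, -0.003], 'effort': [0.001, -39.067, 18.741, 4.22, 0.011, -0.0], 'tcp_pos': [0.219, -0.585, 0.221], 'ee_rot': [[-0.936, -0.351, -0.001], [-0.351, 0.936, 0.002], [0.0, 0.002, -1.0]], 'wrist_force': [0.614, 0.058, 0.152], 'moment': [0.049, 0.029, -0.018], 'gripper_width': 0.998}
scene {'intrinsics': [[437.7627, 0.0, 255.32], [0.0, 437.7627, 195.8918], [0.0, 0.0, 1.0]], 'distortion': [0.0295, 0.0, 0.0, 0.0, 0.0], 'extrinsics': [[-0.6568, 0.754, -0.0115, 0.3068], [0.5778, 0.4935, -0.6501, -0.349], [-0.4845, -0.4336, -0.7598, 1.3305], [0.0, 0.0, 0.0, 1.0]]}
side {'intrinsics': [[385.9066, 0.0, 252.4182], [0.0, 385.9066, 191.5253], [0.0, 0.0, 1.0]], 'distortion': [0.0338, 0.0, 0.0, 0.0, 0.0], 'extrinsics': [[-0.8738, -0.4861, 0.0143, 0.5669], [-0.3256, 0.5629, -0.7596, 0.1873], [0.3612, -0.6684, -0.6502, 0.7733], [0.0, 0.0, 0.0, 1.0]]}
wrist {'intrinsics': [[277.5578, 0.0, 261.3496], [0.0, 277.5578, 191.0261], [0.0, 0.0, 1.0]], 'distortion': [0.017, 0.0, 0.0, 0.0, 0.0], 'T_tool_cam': [[0.0009, -0.9636, -0.2672, 0.0741], [1.0, 0.0007, 0.0007, 0.0011], [-0.0005, -0.2672, 0.9636, -0.1627], [0.0, 0.0, 0.0, 1.0]]}
```

View pics/scene0.png

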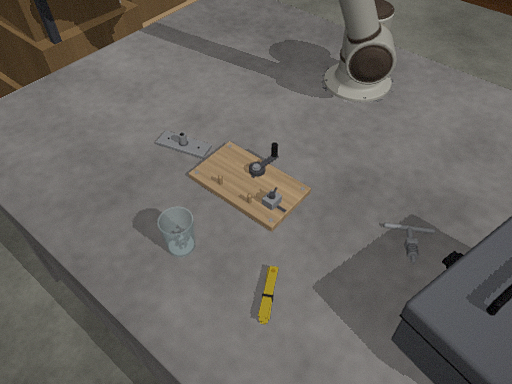

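View pics/side0.png

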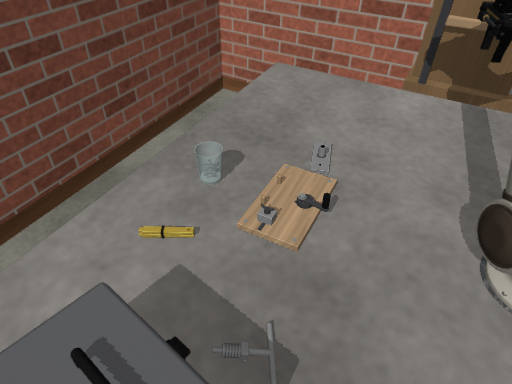

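View pics/wrist0.png

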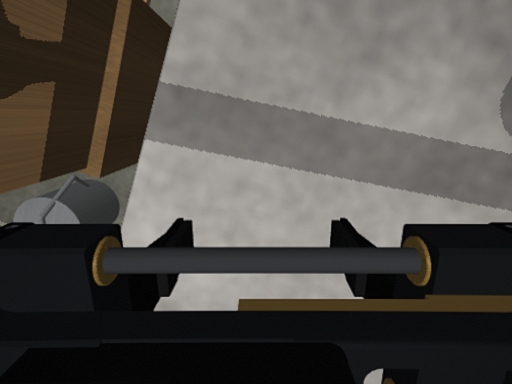

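```bash
cat > h.py <<'E'
import numpy as np,cv2
from station import r,cams
from scipy.spatial.transform import Rotation as Rot
def model(n,s=None):
    m=cams.camera_model(n);K=np.array(m['intrinsics']);D=np.array(m['distortion'])
    if n=='wrist':
        s=s or r.sense();T=np.eye(4);T[:3,:3]=s['ee_rot'];T[:3,3]=s['tcp_pos']
        E=np.linalg.inv(T@np.array(m['T_tool_cam']))
    else: E=np.array(m['extrinsics'])
    return K,D,E
def onplane(mod,uv,z):
    K,D,E=mod
    p=cv2.undistortPoints(np.array(uv,float).reshape(-1,1,2),K,D).reshape(-1,2)
    R=E[:3,:3];c=-R.T@E[:3,3];d=np.c_[p,np.ones(len(p))]@R
    return c+d*((np.broadcast_to(z,len(p))-c[2])/d[:,2])[:,None]
def proj(mod,P):
    K,D,E=mod
    return cv2.projectPoints(np.array(P,float).reshape(-1,3),cv2.Rodrigues(E[:3,:3])[0],E[:3,3],K,D)[0].reshape(-1,2)
def crop(im,name,x0,y0,w,h,f):
    cv2.imwrite(name,cv2.resize(im[y0:y0+h,x0:x0+w],None,fx=f,fy=f,interpolation=cv2.INTER_CUBIC))
E
python3 - <<'E'
from h import *
crop(cv2.imread('pics/scene0.png'),'pics/sc.png',145,120,175,115,4.5)
crop(cv2.imread('pics/side0.png'),'pics/sd.png',230,135,120,115,5)
S=model('scene');print(np.round(onplane(S,[[187,175],[231,143],[310,190],[273,228]],.018),3))
S=model('side');print(np.round(onplane(S,[[287,165],[337,178],[298,245],[238,222]],.018),3))
E
```

```text
[[ 0.614 -0.091  0.018]
 [ 0.462 -0.087  0.018]
 [ 0.461  0.164  0.018]
 [ 0.601  0.168  0.018]]
[[ 0.594 -0.092  0.018]
 [ 0.458 -0.106  0.018]
 [ 0.452  0.155  0.018]
 [ 0.598  0.159  0.018]]
```

View pics/sc.png

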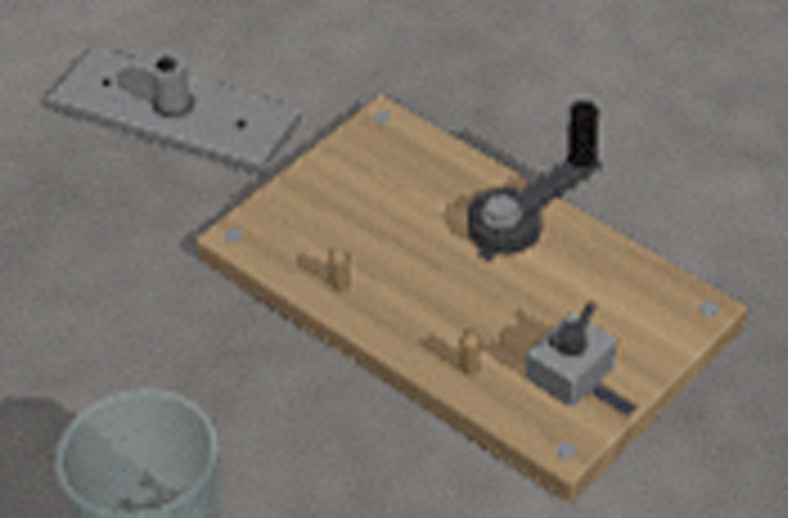

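View pics/sd.png

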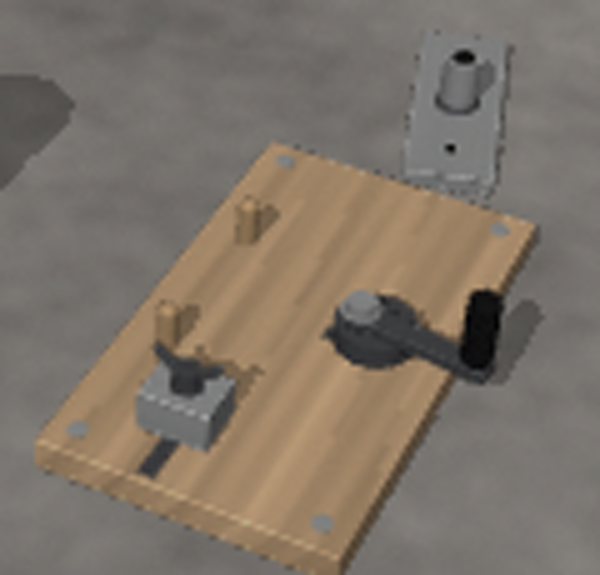

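```bash
cat >> h.py <<'E'
def deltas(target,yaw=None,s=None):
    "tool-frame shift to a world TCP position; wz to bring tool x to world yaw deg"
    s=s or r.sense();R=np.array(s['ee_rot']);d=R.T@(np.array(target)-np.array(s['tcp_pos']))
    y0=np.degrees(np.arctan2(R[1,0],R[0,0]))
    w=None if yaw is None else -((yaw-y0+180)%360-180)
    return np.round(d,4),w
E
python3 - <<'E'
from h import *
A=model('scene');B=model('side')
a=lambda p:np.array(p)/4.5+[145,120]-.4
b=lambda p:np.array(p)/5+[230,135]-.4
print('bush',onplane(A,a([[166,63]]),.04),onplane(B,b([[464,57]]),.04))
print('dow',onplane(A,a([[340,252],[470,335]]),.044),onplane(B,b([[248,202],[170,307]]),.044))
print('handle top',onplane(A,a([[584,104]]),.077),onplane(B,b([[485,296]]),.077))
print('jig',onplane(A,a([[380,96],[745,313],[572,488],[198,240]]),.018),onplane(B,b([[275,145],[538,232],[340,558],[37,445]]),.018))
print('plate',onplane(A,a([[92,48],[302,116],[265,164],[42,98]]),.01))
print(deltas([.64,-.03,.25],180))
E
```

```text
bush [[ 0.53565053 -0.19064896  0.04      ]] [[ 0.53514613 -0.19300735  0.04      ]]
dow [[ 0.58002033 -0.00971173  0.044     ]
 [ 0.57875746  0.07917945  0.044     ]] [[ 0.57942154 -0.0113274   0.044     ]
 [ 0.57601388  0.07837911  0.044     ]]
handle top [[0.43964417 0.03735784 0.077     ]] [[0.44150238 0.03554122 0.077     ]]
jig [[ 0.45997711 -0.0963683   0.018     ]
 [ 0.45821228  0.16255429  0.018     ]
 [ 0.60339377  0.16620922  0.018     ]
 [ 0.60700358 -0.09262268  0.018     ]] [[ 0.60200263 -0.09410771  0.018     ]
 [ 0.45330353 -0.0940331   0.018     ]
 [ 0.45131772  0.15844602  0.018     ]
 [ 0.59697133  0.16485495  0.018     ]]
plate [[ 0.53461117 -0.26262448  0.01      ]
 [ 0.49543571 -0.12539011  0.01      ]
 [ 0.53711967 -0.11341002  0.01      ]
 [ 0.58283926 -0.25149957  0.01      ]]
(array([-0.5887,  0.3719, -0.0277]), np.float64(20.54994366580661))
```

drive_tool:
  deltas:
    - {"dx":-0.03,"dy":0.02,"wz":3}
    - {"dx":-0.07,"dy":0.045,"wz":8}
    - {"dx":-0.11,"dy":0.07,"wz":14}
    - {"dx":-0.15,"dy":0.095,"dz":-0.01,"wz":20.5}
    - {"dx":-0.19,"dy":0.12,"dz":-0.02,"wz":20.5}
    - {"dx":-0.23,"dy":0.145,"dz":-0.028,"wz":20.5}
    - {"dx":-0.27,"dy":0.17,"dz":-0.028,"wz":20.5}
    - {"dx":-0.31,"dy":0.195,"dz":-0.028,"wz":20.5}
    - {"dx":-0.35,"dy":0.22,"dz":-0.028,"wz":20.5}
    - {"dx":-0.39,"dy":0.245,"dz":-0.028,"wz":20.5}
    - {"dx":-0.43,"dy":0.27,"dz":-0.028,"wz":20.5}
    - {"dx":-0.47,"dy":0.295,"dz":-0.028,"wz":20.5}
    - {"dx":-0.51,"dy":0.32,"dz":-0.028,"wz":20.5}
    - {"dx":-0.55,"dy":0.347,"dz":-0.028,"wz":20.5}
    - {"dx":-0.575,"dy":0.363,"dz":-0.028,"wz":20.5}
    - {"dx":-0.589,"dy":0.372,"dz":-0.028,"wz":20.5}
    - {"dx":-0.589,"dy":0.372,"dz":-0.028,"wz":20.5}
    - {"dx":-0.589,"dy":0.372,"dz":-0.028,"wz":20.5}

```text
schema error: expected keys dx, dy, dz, wx, wy, wz
```

Run:
```python
from h import *
s=r.sense();print(s['time_s'],np.round(s['tcp_pos'],4),np.round(s['ee_rot'],4).tolist(),np.round(s['joints'],1),np.round(s['wrist_force'],2),np.abs(s['joint_velocities']).max())
im=cams.capture('wrist');cv2.imwrite('pics/w1.png',im[:,:,::-1])
np.savez('w1.npz',p=s['tcp_pos'],R=s['ee_rot'])
```

```text
0.15 [ 0.2193 -0.5848  0.2217] [[-0.9364, -0.351, -0.0007], [-0.351, 0.9364, 0.0015], [0.0001, 0.0017, -1.0]] [-54.6  22.1   0.4  -0.  -68.4 -14.8] [0.24 0.11 0.89] 0.27306619559530504
```

View pics/w1.png

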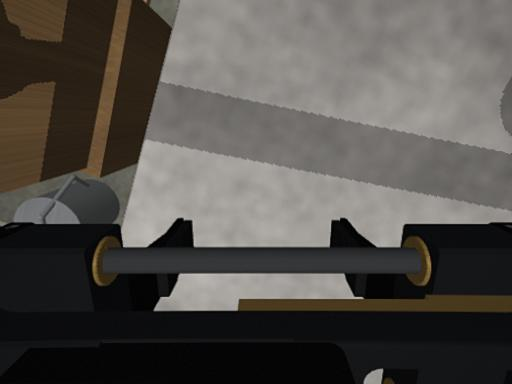

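drive_tool:
  deltas:
    - {"dx":-0.02,"dy":0.012,"dz":0,"wx":0,"wy":0,"wz":2}
    - {"dx":-0.06,"dy":0.037,"dz":-0.01,"wx":0,"wy":0,"wz":8}
    - {"dx":-0.1,"dy":0.063,"dz":-0.02,"wx":0,"wy":0,"wz":14}
    - {"dx":-0.14,"dy":0.088,"dz":-0.028,"wx":0,"wy":0,"wz":20}
    - {"dx":-0.18,"dy":0.114,"dz":-0.028,"wx":0,"wy":0,"wz":20.5}
    - {"dx":-0.22,"dy":0.139,"dz":-0.028,"wx":0,"wy":0,"wz":20.5}
    - {"dx":-0.26,"dy":0.164,"dz":-0.028,"wx":0,"wy":0,"wz":20.5}
    - {"dx":-0.3,"dy":0.19,"dz":-0.028,"wx":0,"wy":0,"wz":20.5}
    - {"dx":-0.34,"dy":0.215,"dz":-0.028,"wx":0,"wy":0,"wz":20.5}
    - {"dx":-0.38,"dy":0.24,"dz":-0.028,"wx":0,"wy":0,"wz":20.5}
    - {"dx":-0.42,"dy":0.265,"dz":-0.028,"wx":0,"wy":0,"wz":20.5}
    - {"dx":-0.46,"dy":0.291,"dz":-0.028,"wx":0,"wy":0,"wz":20.5}
    - {"dx":-0.5,"dy":0.316,"dz":-0.028,"wx":0,"wy":0,"wz":20.5}
    - {"dx":-0.54,"dy":0.341,"dz":-0.028,"wx":0,"wy":0,"wz":20.5}
    - {"dx":-0.57,"dy":0.36,"dz":-0.028,"wx":0,"wy":0,"wz":20.5}
    - {"dx":-0.585,"dy":0.37,"dz":-0.028,"wx":0,"wy":0,"wz":20.5}
    - {"dx":-0.589,"dy":0.372,"dz":-0.028,"wx":0,"wy":0,"wz":20.5}
    - {"dx":-0.589,"dy":0.372,"dz":-0.028,"wx":0,"wy":0,"wz":20.5}
    - {"dx":-0.589,"dy":0.372,"dz":-0.028,"wx":0,"wy":0,"wz":20.5}

```text
time_s: 2.1
tcp_pos: [0.6396, -0.0312, 0.2507]
ee_rot: [[-1.0, 0.0, -0.0], [0.0, 1.0, -0.0], [0.0, -0.0, -1.0]]
wrist_force: [-0.1, -0.4, 0.3]
gripper_width: 1.001
```

Run:
```python
from h import *
s=r.sense();print(s['time_s'],np.round(s['tcp_pos'],4),np.round(s['ee_rot'],4).tolist(),np.round(s['joints'],1),np.round(s['wrist_force'],2),np.abs(s['joint_velocities']).max())
im=cams.capture('wrist');cv2.imwrite('pics/w1.png',im[:,:,::-1])
np.savez('w1.npz',p=s['tcp_pos'],R=s['ee_rot'])
```

```text
2.1 [ 0.6396 -0.0312  0.2507] [[-1.0, 0.0002, -0.0004], [0.0002, 1.0, -0.0002], [0.0004, -0.0002, -1.0]] [  11.7   22.6    5.4    0.   -72.8 -101.7] [-0.13 -0.45  0.26] 0.5183910076496474
```

View pics/w1.png

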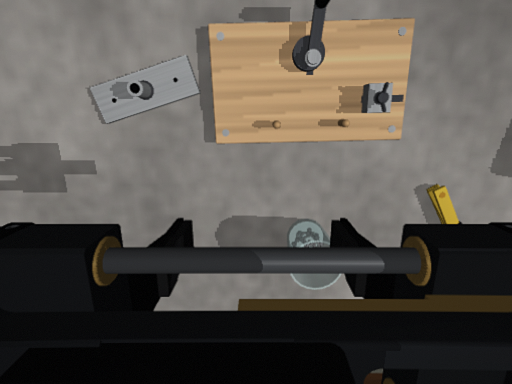

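Run:
```python
from h import *
im=cv2.imread('pics/w1.png')
crop(im,'pics/w1a.png',200,0,220,150,3.6)
crop(im,'pics/w1b.png',80,45,130,90,5)
# jig mask
hsv=cv2.cvtColor(im,cv2.COLOR_BGR2HSV)
m=((hsv[...,1]>70)&(hsv[...,0]>8)&(hsv[...,0]<22)).astype(np.uint8)*255
m[150:]=0
m=cv2.morphologyEx(m,cv2.MORPH_CLOSE,np.ones((9,9)))
c=max(cv2.findContours(m,0,2)[0],key=cv2.contourArea)
d=np.load('w1.npz');s=dict(tcp_pos=d['p'],ee_rot=d['R']);W=model('wrist',s)
P=onplane(W,c.reshape(-1,2),.018)
rr=cv2.minAreaRect(P[:,:2].astype(np.float32)*1000);print('jig',rr)
```

```text
jig ((527.2863159179688, 32.80146026611328), (149.33660888671875, 259.40740966796875), 1.2481729984283447)
```

View pics/w1a.png

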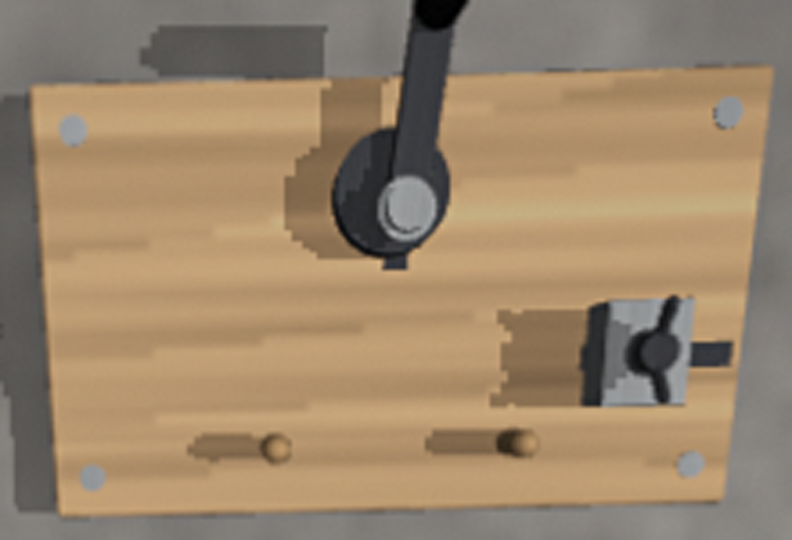

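View pics/w1b.png

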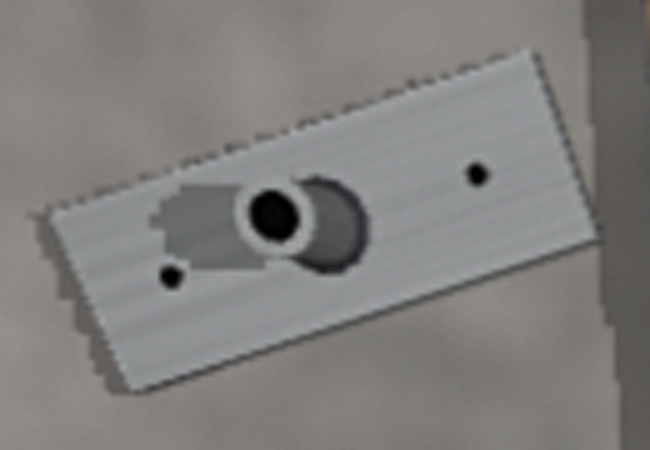

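Run:
```python
from h import *
d=np.load('w1.npz');s=dict(tcp_pos=d['p'],ee_rot=d['R']);W=model('wrist',s)
a=lambda p:np.array(p)/3.6+[200,0]-.36
b=lambda p:np.array(p)/5+[80,45]-.4
th=np.radians(1.25);J=np.array([.5273,.0328]);Rj=np.array([[np.cos(th),-np.sin(th)],[np.sin(th),np.cos(th)]])
def pr(n,P): print(n,np.round(P[:,:2]*1000,1).tolist(),'jig',np.round((P[:,:2]-J)@Rj*1000,1).tolist())
pr('dow',onplane(W,a([[280,445],[525,441]]),.042))
pr('stop top edge',onplane(W,a([[608,303],[603,405]]),.040))
pr('stop bot edge',onplane(W,a([[589,305],[584,405]]),.018))
pr('stop top far',onplane(W,a([[692,300],[686,405]]),.040))
pr('bolt',onplane(W,a([[410,204]]),.050))
pr('bush',onplane(W,b([[275,215]]),.04))
P=onplane(W,b([[55,212],[535,55],[600,240],[135,392]]),.01);pr('plate',P)
print('centre',P.mean(0),np.linalg.norm(np.diff(P,axis=0),axis=1))
print('yaw',[np.degrees(np.arctan2(-v[0],v[1])) for v in (P[1]-P[0],P[2]-P[3])])
pr('holes',onplane(W,b([[171,277],[477,174]]),.01))
```

```text
dow [[576.7, -9.5], [575.3, 78.6]] jig [[48.4, -43.4], [49.0, 44.8]]
stop top edge [[528.8, 104.1], [563.0, 106.0]] jig [[3.1, 71.3], [37.2, 72.4]]
stop bot edge [[527.4, 105.1], [562.8, 106.9]] jig [[1.6, 72.3], [37.1, 73.3]]
stop top far [[528.0, 133.1], [563.1, 135.6]] jig [[2.9, 100.3], [38.0, 102.0]]
bolt [[499.1, 31.8]] jig [[-28.3, -0.4]]
bush [[533.6, -190.0]] jig [[1.5, -222.9]]
plate [[530.7, -261.9], [491.1, -129.3], [537.1, -115.0], [577.9, -247.7]] jig [[-3.0, -294.7], [-39.7, -161.3], [6.6, -148.0], [44.5, -281.5]]
centre [ 0.53422707 -0.18848405  0.01      ] [0.13837282 0.0481398  0.13881829]
yaw [np.float64(16.631044586708637), np.float64(17.115680696321057)]
holes [[547.2, -233.2], [520.4, -147.2]] jig [[14.1, -266.4], [-10.8, -179.8]]
```

drive_tool:
  deltas:
    - {"dx":0.015,"dy":-0.025,"dz":0.01,"wx":0,"wy":0,"wz":-4}
    - {"dx":0.04,"dy":-0.06,"dz":0.03,"wx":0,"wy":0,"wz":-10}
    - {"dx":0.06,"dy":-0.095,"dz":0.06,"wx":0,"wy":0,"wz":-17}
    - {"dx":0.08,"dy":-0.125,"dz":0.09,"wx":0,"wy":0,"wz":-17}
    - {"dx":0.1,"dy":-0.15,"dz":0.12,"wx":0,"wy":0,"wz":-17}
    - {"dx":0.1056,"dy":-0.1585,"dz":0.15,"wx":0,"wy":0,"wz":-17}
    - {"dx":0.1056,"dy":-0.1585,"dz":0.165,"wx":0,"wy":0,"wz":-17}
    - {"dx":0.1056,"dy":-0.1585,"dz":0.17,"wx":0,"wy":0,"wz":-17}
    - {"dx":0.1056,"dy":-0.1585,"dz":0.17,"wx":0,"wy":0,"wz":-17}
    - {"dx":0.1056,"dy":-0.1585,"dz":0.17,"wx":0,"wy":0,"wz":-17}

```text
time_s: 3.15
tcp_pos: [0.5357, -0.1889, 0.0818]
ee_rot: [[-0.956, -0.293, 0.002], [-0.293, 0.956, -0.0], [-0.002, -0.001, -1.0]]
wrist_force: [0.6, 0.0, 0.9]
gripper_width: 1.002
```

Run:
```python
from h import *
s=r.sense();print(s['time_s'],np.round(s['tcp_pos'],4),np.round(s['ee_rot'],4).tolist(),np.round(s['joints'],1),np.round(s['wrist_force'],2))
im=cams.capture('wrist');cv2.imwrite('pics/w2.png',im[:,:,::-1])
W=model('wrist',s)
print(proj(W,[[.534,-.1898,.04]]))
print(deltas([.534,-.1898,.014],197,s))
```

```text
3.15 [ 0.5357 -0.1889  0.0818] [[-0.956, -0.2935, 0.0024], [-0.2935, 0.956, -0.0005], [-0.0021, -0.0011, -1.0]] [ -3.1  24.5 -18.2   0.  -47.1 -69.9] [0.62 0.04 0.94]
[[259.44020249 210.137939  ]]
(array([ 0.0021, -0.0003,  0.0678]), np.float64(0.06764716151360517))
```

View pics/w2.png

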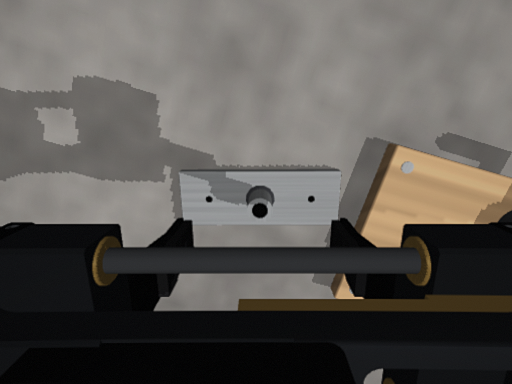

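drive_tool:
  deltas:
    - {"dx":0.001,"dy":0,"dz":0.015,"wx":0,"wy":0,"wz":0}
    - {"dx":0.001,"dy":0,"dz":0.035,"wx":0,"wy":0,"wz":0}
    - {"dx":0.001,"dy":0,"dz":0.052,"wx":0,"wy":0,"wz":0}
    - {"dx":0.001,"dy":0,"dz":0.062,"wx":0,"wy":0,"wz":0}
    - {"dx":0.001,"dy":0,"dz":0.066,"wx":0,"wy":0,"wz":0}
    - {"dx":0.001,"dy":0,"dz":0.066,"wx":0,"wy":0,"wz":0}
    - {"dx":0.001,"dy":0,"dz":0.066,"wx":0,"wy":0,"wz":0}

```text
time_s: 3.9
tcp_pos: [0.5347, -0.189, 0.0154]
ee_rot: [[-0.956, -0.294, 0.002], [-0.294, 0.956, -0.0], [-0.002, -0.001, -1.0]]
wrist_force: [-0.1, 0.8, 1.3]
gripper_width: 1.001
```

Run:
```python
from h import *
s=r.sense();print(s['time_s'],np.round(s['tcp_pos'],4),np.round(s['wrist_force'],2),np.abs(s['joint_velocities']).max())
print(deltas([.534,-.1898,.014],197,s))
```

```text
3.9 [ 0.5347 -0.189   0.0154] [-0.13  0.78  1.25] 0.3461903486058472
(array([ 0.0009, -0.0006,  0.0014]), np.float64(0.0806380247636298))
```

drive_tool:
  deltas:
    - {"dx":0.0008,"dy":0,"dz":0.002,"wx":0,"wy":0,"wz":0}
    - {"dx":0.0008,"dy":0,"dz":0.002,"wx":0,"wy":0,"wz":0}
    - {"dx":0.0008,"dy":0,"dz":0.002,"wx":0,"wy":0,"wz":0}
    - {"dx":0.0008,"dy":0,"dz":0.002,"wx":0,"wy":0,"wz":0}
    - {"dx":0.0008,"dy":0,"dz":0.002,"wx":0,"wy":0,"wz":0}
    - {"dx":0.0008,"dy":0,"dz":0.002,"wx":0,"wy":0,"wz":0}
    - {"dx":0.0008,"dy":0,"dz":0.002,"wx":0,"wy":0,"wz":0}
    - {"dx":0.0008,"dy":0,"dz":0.002,"wx":0,"wy":0,"wz":0}
  gripper: 0.0

```text
time_s: 4.7
tcp_pos: [0.5332, -0.1892, 0.0125]
ee_rot: [[-0.956, -0.293, -0.0], [-0.293, 0.956, 0.0], [0.0, 0.0, -1.0]]
wrist_force: [-0.5, -0.2, -0.1]
gripper_width: 0.357
```

drive_tool:
  deltas:
    - {"dx":0,"dy":0,"dz":0,"wx":0,"wy":0,"wz":0}
    - {"dx":0,"dy":0,"dz":0,"wx":0,"wy":0,"wz":0}
    - {"dx":0,"dy":0,"dz":0,"wx":0,"wy":0,"wz":0}
    - {"dx":0,"dy":0,"dz":0,"wx":0,"wy":0,"wz":0}
    - {"dx":0,"dy":0,"dz":0,"wx":0,"wy":0,"wz":0}

```text
time_s: 5.2
tcp_pos: [0.5334, -0.1895, 0.0126]
ee_rot: [[-0.956, -0.293, 0.001], [-0.293, 0.956, -0.0], [-0.0, -0.0, -1.0]]
wrist_force: [1.3, -3.2, -2.4]
gripper_width: 0.219
```

drive_tool:
  deltas:
    - {"dx":0,"dy":0,"dz":-0.01,"wx":0,"wy":0,"wz":0}
    - {"dx":0,"dy":0,"dz":-0.03,"wx":0,"wy":0,"wz":0}
    - {"dx":0,"dy":0,"dz":-0.05,"wx":0,"wy":0,"wz":0}
    - {"dx":-0.002,"dy":0.006,"dz":-0.065,"wx":0,"wy":0,"wz":1}
    - {"dx":-0.007,"dy":0.02,"dz":-0.07,"wx":0,"wy":0,"wz":3}
    - {"dx":-0.014,"dy":0.04,"dz":-0.07,"wx":0,"wy":0,"wz":5}
    - {"dx":-0.023,"dy":0.065,"dz":-0.07,"wx":0,"wy":0,"wz":7}
    - {"dx":-0.032,"dy":0.09,"dz":-0.07,"wx":0,"wy":0,"wz":9}
    - {"dx":-0.041,"dy":0.115,"dz":-0.07,"wx":0,"wy":0,"wz":11}
    - {"dx":-0.05,"dy":0.14,"dz":-0.07,"wx":0,"wy":0,"wz":13}
    - {"dx":-0.059,"dy":0.165,"dz":-0.07,"wx":0,"wy":0,"wz":15}
    - {"dx":-0.066,"dy":0.187,"dz":-0.07,"wx":0,"wy":0,"wz":15.8}
    - {"dx":-0.07,"dy":0.199,"dz":-0.07,"wx":0,"wy":0,"wz":15.8}
    - {"dx":-0.072,"dy":0.204,"dz":-0.07,"wx":0,"wy":0,"wz":15.8}
    - {"dx":-0.072,"dy":0.204,"dz":-0.07,"wx":0,"wy":0,"wz":15.8}
    - {"dx":-0.072,"dy":0.204,"dz":-0.07,"wx":0,"wy":0,"wz":15.8}
    - {"dx":-0.072,"dy":0.204,"dz":-0.07,"wx":0,"wy":0,"wz":15.8}

```text
time_s: 6.9
tcp_pos: [0.5419, 0.0261, 0.0824]
ee_rot: [[-1.0, -0.021, -0.001], [-0.021, 1.0, -0.0], [0.001, -0.0, -1.0]]
wrist_force: [0.6, 1.0, -7.1]
gripper_width: 0.223
```

Run:
```python
from h import *
s=r.sense();print(s['time_s'],np.round(s['tcp_pos'],4),np.round(s['ee_rot'],4).tolist(),np.round(s['joints'],1),np.round(s['wrist_force'],2),s['gripper_width'])
np.savez('w3.npz',p=s['tcp_pos'],R=s['ee_rot'])
for n in ['wrist','scene','side']:
    im=cams.capture(n);cv2.imwrite(f'pics/{n}3.png',im[:,:,::-1])
crop(cv2.imread('pics/scene3.png'),'pics/sc3.png',165,105,155,125,4.5)
crop(cv2.imread('pics/side3.png'),'pics/sd3.png',225,120,125,130,4.5)
```

```text
6.9 [0.5419 0.0261 0.0824] [[-0.9998, -0.0207, -0.0008], [-0.0207, 0.9998, -0.0002], [0.0008, -0.0002, -1.0]] [  19.9   22.5  -21.7   -0.   -45.9 -108.7] [ 0.61  0.96 -7.13] 0.22333814323481707
```

View pics/wrist3.png

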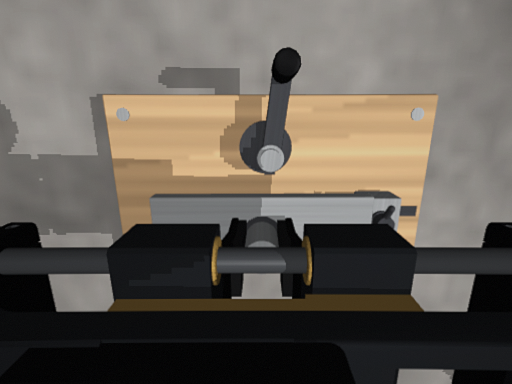

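View pics/sc3.png

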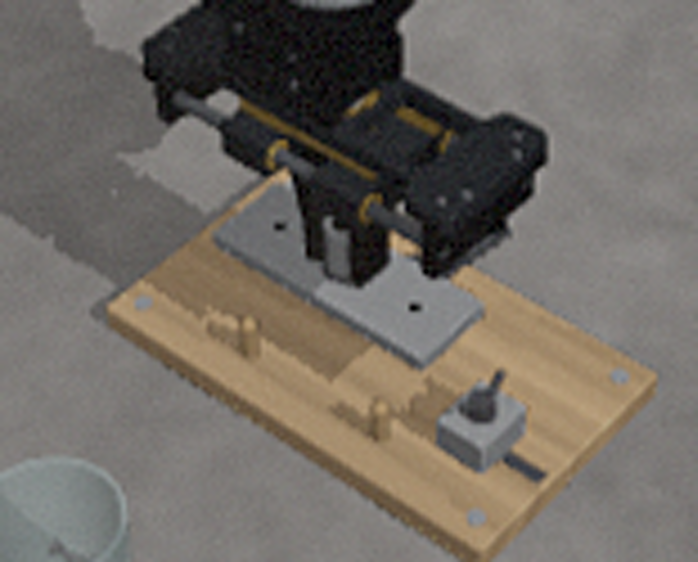

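View pics/sd3.png

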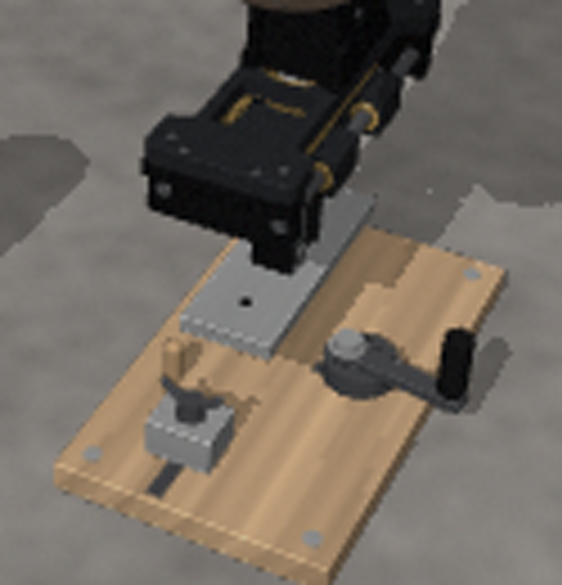

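drive_tool:
  deltas:
    - {"dx":0.001,"dy":0,"dz":0.01,"wx":0,"wy":0,"wz":0}
    - {"dx":0.001,"dy":0,"dz":0.02,"wx":0,"wy":0,"wz":0}
    - {"dx":0.001,"dy":0,"dz":0.028,"wx":0,"wy":0,"wz":0}
    - {"dx":0.001,"dy":0,"dz":0.034,"wx":0,"wy":0,"wz":0}
    - {"dx":0.001,"dy":0,"dz":0.04,"wx":0,"wy":0,"wz":0}
    - {"dx":0.001,"dy":0,"dz":0.045,"wx":0,"wy":0,"wz":0}
    - {"dx":0.001,"dy":0,"dz":0.047,"wx":0,"wy":0,"wz":0}
    - {"dx":0.001,"dy":0,"dz":0.047,"wx":0,"wy":0,"wz":0}
    - {"dx":0.001,"dy":0,"dz":0.047,"wx":0,"wy":0,"wz":0}

```text
time_s: 7.95
tcp_pos: [0.5415, 0.027, 0.0358]
ee_rot: [[-1.0, -0.022, 0.001], [-0.022, 1.0, 0.0], [-0.001, 0.0, -1.0]]
wrist_force: [-0.2, 1.2, -7.2]
gripper_width: 0.218
```

Run:
```python
from h import *
s=r.sense();print(s['time_s'],np.round(s['tcp_pos'],4),np.round(s['ee_rot'],4).tolist(),np.round(s['wrist_force'],2))
np.savez('w4.npz',p=s['tcp_pos'],R=s['ee_rot'])
for n in ['scene','side']:
    im=cams.capture(n);cv2.imwrite(f'pics/{n}4.png',im[:,:,::-1])
a=cv2.imread('pics/scene4.png')[125:235,165:320];b=cv2.imread('pics/side4.png')[135:250,225:350]
a=cv2.resize(a,None,fx=4.5,fy=4.5,interpolation=2);b=cv2.resize(b,None,fx=4.5,fy=4.5,interpolation=2)
cv2.imwrite('pics/sc4.png',a);cv2.imwrite('pics/sd4.png',b)
```

```text
7.95 [0.5415 0.027  0.0358] [[-0.9998, -0.0221, 0.0006], [-0.0221, 0.9998, 0.0001], [-0.0007, 0.0001, -1.0]] [-0.2   1.15 -7.16]
```

View pics/sc4.png

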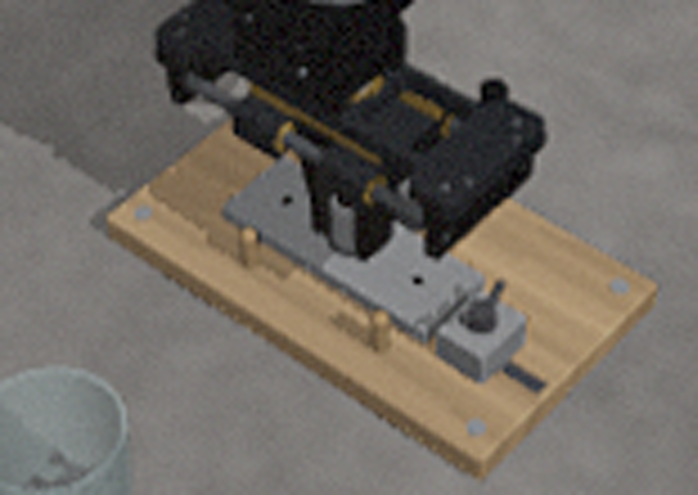

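View pics/sd4.png

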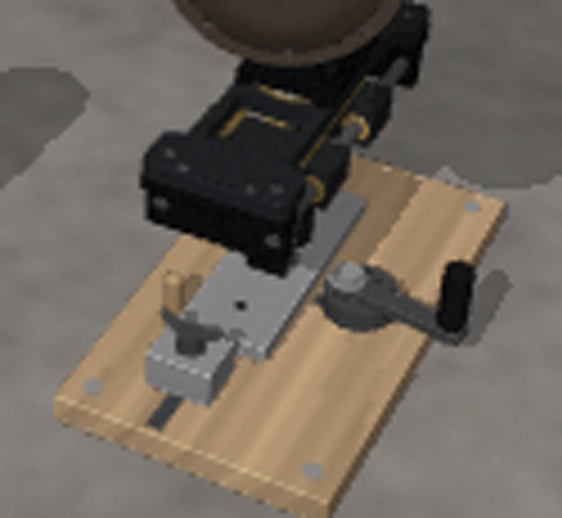

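drive_tool:
  deltas:
    - {"dx":0,"dy":0,"dz":0.0015,"wx":0,"wy":0,"wz":0}
    - {"dx":0,"dy":0,"dz":0.003,"wx":0,"wy":0,"wz":0}
    - {"dx":0,"dy":0,"dz":0.0045,"wx":0,"wy":0,"wz":0}
    - {"dx":0,"dy":0,"dz":0.005,"wx":0,"wy":0,"wz":0}
    - {"dx":0,"dy":0,"dz":0.005,"wx":0,"wy":0,"wz":0}

```text
time_s: 8.55
tcp_pos: [0.5411, 0.0269, 0.0306]
ee_rot: [[-1.0, -0.022, -0.0], [-0.022, 1.0, -0.0], [0.0, -0.0, -1.0]]
wrist_force: [-0.3, -0.7, -6.3]
gripper_width: 0.219
```

drive_tool:
  deltas:
    - {"dx":0,"dy":0,"dz":0.0005,"wx":0,"wy":0,"wz":0}
    - {"dx":0,"dy":0,"dz":0.0008,"wx":0,"wy":0,"wz":0}
    - {"dx":0,"dy":0,"dz":0.0008,"wx":0,"wy":0,"wz":0}

```text
time_s: 8.85
tcp_pos: [0.5411, 0.0269, 0.0305]
ee_rot: [[-1.0, -0.022, -0.0], [-0.022, 1.0, -0.0], [0.0, -0.0, -1.0]]
wrist_force: [-3.7, 1.1, 3.3]
gripper_width: 0.218
```

drive_tool:
  deltas:
    - {"dx":-0.0005,"dy":0,"dz":0,"wx":0,"wy":0,"wz":0}
    - {"dx":-0.0012,"dy":0,"dz":0,"wx":0,"wy":0,"wz":0}
    - {"dx":-0.002,"dy":0,"dz":0,"wx":0,"wy":0,"wz":0}
    - {"dx":-0.0025,"dy":0,"dz":0,"wx":0,"wy":0,"wz":0}
    - {"dx":-0.0025,"dy":0,"dz":0,"wx":0,"wy":0,"wz":0}

```text
time_s: 9.35
tcp_pos: [0.5411, 0.0269, 0.0305]
ee_rot: [[-1.0, -0.022, -0.005], [-0.022, 1.0, -0.001], [0.005, -0.001, -1.0]]
wrist_force: [-10.3, 4.4, 10.0]
gripper_width: 0.224
```

Run:
```python
from h import *
s=r.sense();print(s['time_s'],np.round(s['tcp_pos'],4),np.round(s['ee_rot'],4).tolist(),np.round(s['wrist_force'],2),np.round(s['moment'],2))
for n in ['wrist','scene','side']:
    im=cams.capture(n);cv2.imwrite(f'pics/{n}5.png',im[:,:,::-1])
a=cv2.imread('pics/scene5.png')[150:225,200:290]
cv2.imwrite('pics/sc5.png',cv2.resize(a,None,fx=8,fy=8,interpolation=2))
b=cv2.imread('pics/wrist5.png')[60:240,80:440]
cv2.imwrite('pics/wc5.png',cv2.resize(b,None,fx=2.2,fy=2.2,interpolation=2))
```

```text
9.35 [0.5411 0.0269 0.0305] [[-0.9998, -0.0216, -0.0051], [-0.0216, 0.9998, -0.0008], [0.0051, -0.0007, -1.0]] [-10.34   4.41  10.01] [0.93 2.96 0.01]
```

View pics/sc5.png

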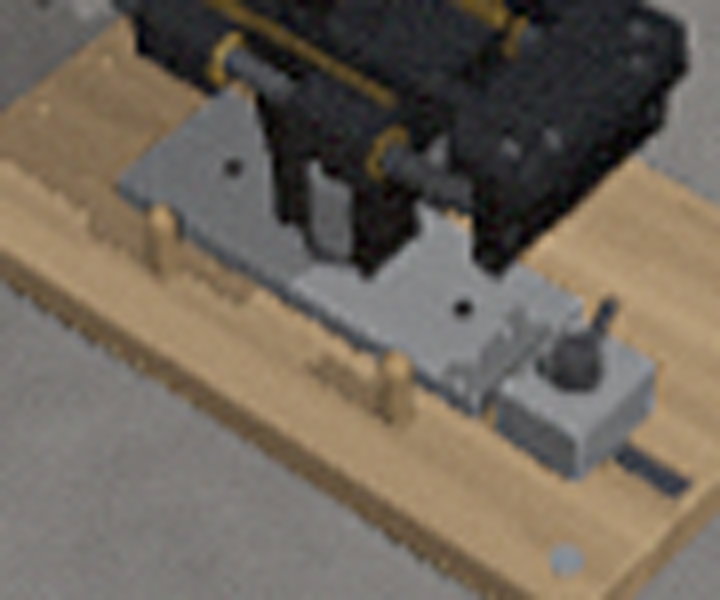

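View pics/wc5.png

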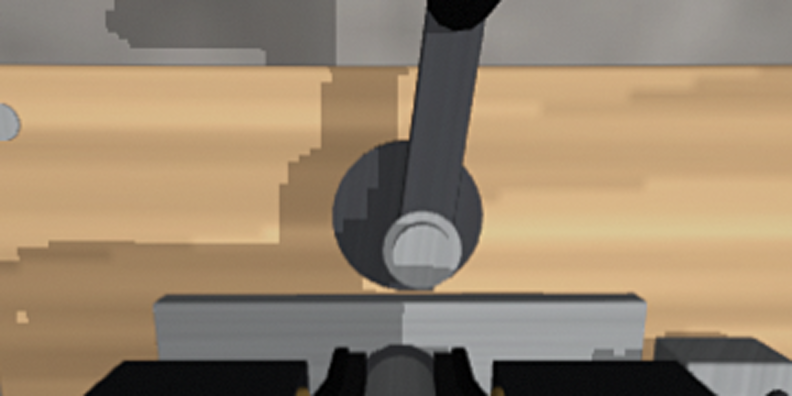

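drive_tool:
  deltas:
    - {"dx":0.0015,"dy":0,"dz":0,"wx":0,"wy":0,"wz":0}
    - {"dx":0.0015,"dy":0,"dz":-0.0008,"wx":0,"wy":0,"wz":0}
    - {"dx":0.0015,"dy":0,"dz":-0.0008,"wx":0,"wy":0,"wz":0}

```text
time_s: 9.8
tcp_pos: [0.5416, 0.0269, 0.0305]
ee_rot: [[-1.0, -0.022, -0.001], [-0.022, 1.0, -0.0], [0.001, -0.0, -1.0]]
wrist_force: [-5.1, 1.6, 1.8]
gripper_width: 0.219
```

drive_tool:
  deltas:
    - {"dx":0,"dy":0,"dz":-0.0003,"wx":0,"wy":0,"wz":0}
    - {"dx":-0.0005,"dy":0,"dz":-0.0003,"wx":0,"wy":0,"wz":0}
    - {"dx":-0.001,"dy":0,"dz":-0.0003,"wx":0,"wy":0,"wz":0}
    - {"dx":-0.001,"dy":0,"dz":-0.0003,"wx":0,"wy":0,"wz":0}

```text
time_s: 10.2
tcp_pos: [0.5434, 0.0269, 0.0306]
ee_rot: [[-1.0, -0.022, 0.0], [-0.022, 1.0, -0.0], [-0.0, -0.0, -1.0]]
wrist_force: [-2.6, -0.3, -3.1]
gripper_width: 0.218
```

drive_tool:
  deltas:
    - {"dx":-0.0005,"dy":0,"dz":0,"wx":0,"wy":0,"wz":0}
    - {"dx":-0.001,"dy":0,"dz":0,"wx":0,"wy":0,"wz":0}
    - {"dx":-0.001,"dy":0,"dz":0,"wx":0,"wy":0,"wz":0}

```text
time_s: 10.5
tcp_pos: [0.5452, 0.0273, 0.0306]
ee_rot: [[-1.0, -0.022, 0.002], [-0.022, 1.0, 0.001], [-0.002, 0.001, -1.0]]
wrist_force: [-0.4, -0.9, -7.1]
gripper_width: 0.22
```

drive_tool:
  deltas:
    - {"dx":-0.0003,"dy":0,"dz":0.0003,"wx":0,"wy":0,"wz":0}
    - {"dx":-0.0007,"dy":0,"dz":0.0003,"wx":0,"wy":0,"wz":0}
    - {"dx":-0.0007,"dy":0,"dz":0.0003,"wx":0,"wy":0,"wz":0}

```text
time_s: 10.8
tcp_pos: [0.5452, 0.0272, 0.0306]
ee_rot: [[-1.0, -0.022, 0.001], [-0.022, 1.0, 0.0], [-0.001, 0.0, -1.0]]
wrist_force: [0.5, 1.5, -4.8]
gripper_width: 0.221
```

drive_tool:
  deltas:
    - {"dx":-0.0005,"dy":0,"dz":0,"wx":0,"wy":0,"wz":0}
    - {"dx":-0.001,"dy":0,"dz":0,"wx":0,"wy":0,"wz":0}
    - {"dx":-0.001,"dy":0,"dz":0,"wx":0,"wy":0,"wz":0}

```text
time_s: 11.1
tcp_pos: [0.5457, 0.027, 0.0306]
ee_rot: [[-1.0, -0.022, -0.0], [-0.022, 1.0, -0.0], [0.0, -0.0, -1.0]]
wrist_force: [-1.6, 0.9, -3.6]
gripper_width: 0.219
```

drive_tool:
  deltas:
    - {"dx":-0.0003,"dy":0,"dz":0,"wx":0,"wy":0,"wz":0}
    - {"dx":-0.0007,"dy":0,"dz":0,"wx":0,"wy":0,"wz":0}
    - {"dx":-0.0007,"dy":0,"dz":0,"wx":0,"wy":0,"wz":0}
    - {"dx":-0.0007,"dy":0,"dz":0,"wx":0,"wy":0,"wz":0}

```text
time_s: 11.5
tcp_pos: [0.5464, 0.0269, 0.0306]
ee_rot: [[-1.0, -0.022, -0.0], [-0.022, 1.0, -0.0], [0.0, -0.0, -1.0]]
wrist_force: [-2.8, 0.4, -1.9]
gripper_width: 0.22
```

drive_tool:
  deltas:
    - {"dx":-0.0003,"dy":0,"dz":-0.0001,"wx":0,"wy":0,"wz":0}
    - {"dx":-0.0007,"dy":0,"dz":-0.0001,"wx":0,"wy":0,"wz":0}
    - {"dx":-0.0007,"dy":0,"dz":-0.0001,"wx":0,"wy":0,"wz":0}
    - {"dx":-0.0007,"dy":0,"dz":-0.0001,"wx":0,"wy":0,"wz":0}

```text
time_s: 11.9
tcp_pos: [0.5473, 0.027, 0.0306]
ee_rot: [[-1.0, -0.022, 0.0], [-0.022, 1.0, -0.0], [-0.0, -0.0, -1.0]]
wrist_force: [-2.3, -0.7, -5.5]
gripper_width: 0.22
```

drive_tool:
  deltas:
    - {"dx":-0.0003,"dy":0,"dz":0.0001,"wx":0,"wy":0,"wz":0}
    - {"dx":-0.0006,"dy":0,"dz":0.0001,"wx":0,"wy":0,"wz":0}
    - {"dx":-0.0006,"dy":0,"dz":0.0001,"wx":0,"wy":0,"wz":0}
    - {"dx":-0.0006,"dy":0,"dz":0.0001,"wx":0,"wy":0,"wz":0}

```text
time_s: 12.3
tcp_pos: [0.5474, 0.027, 0.0306]
ee_rot: [[-1.0, -0.022, -0.001], [-0.022, 1.0, -0.0], [0.001, -0.0, -1.0]]
wrist_force: [-5.9, 1.0, -1.1]
gripper_width: 0.219
```

drive_tool:
  deltas:
    - {"dx":-0.0003,"dy":0,"dz":-0.0001,"wx":0,"wy":0,"wz":0}
    - {"dx":-0.0005,"dy":0,"dz":-0.0002,"wx":0,"wy":0,"wz":0}
    - {"dx":-0.0005,"dy":0,"dz":-0.0002,"wx":0,"wy":0,"wz":0}
    - {"dx":-0.0005,"dy":0,"dz":-0.0002,"wx":0,"wy":0,"wz":0}

```text
time_s: 12.7
tcp_pos: [0.5474, 0.027, 0.0306]
ee_rot: [[-1.0, -0.022, -0.002], [-0.022, 1.0, -0.0], [0.002, -0.0, -1.0]]
wrist_force: [-5.3, 1.2, -2.2]
gripper_width: 0.224
```

Run:
```python
from h import *
s=r.sense();print(s['time_s'],np.round(s['tcp_pos'],4),np.round(s['wrist_force'],2),np.round(s['moment'],2))
im=cams.capture('scene');cv2.imwrite('pics/scene6.png',im[:,:,::-1])
im=cams.capture('wrist');cv2.imwrite('pics/wrist6.png',im[:,:,::-1])
a=cv2.imread('pics/scene6.png')[150:225,200:290]
cv2.imwrite('pics/sc6.png',cv2.resize(a,None,fx=8,fy=8,interpolation=2))
b=cv2.imread('pics/wrist6.png')[60:240,80:440]
cv2.imwrite('pics/wc6.png',cv2.resize(b,None,fx=2.2,fy=2.2,interpolation=2))
```

```text
12.7 [0.5474 0.027  0.0306] [-5.27  1.16 -2.25] [0.36 1.57 0.01]
```

View pics/sc6.png

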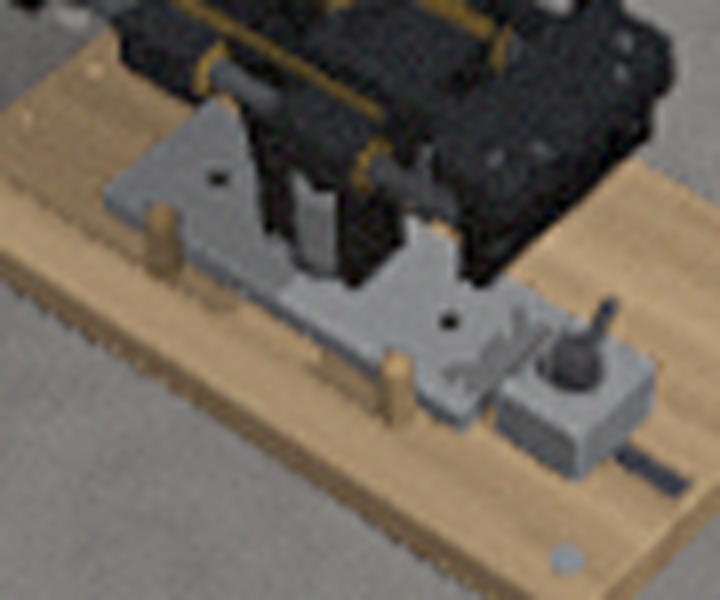

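View pics/wc6.png

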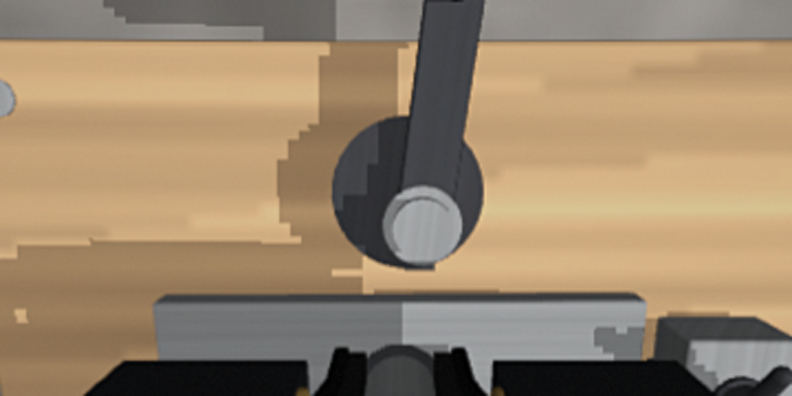

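drive_tool:
  deltas:
    - {"dx":0.0005,"dy":0,"dz":0,"wx":0,"wy":0,"wz":0}
    - {"dx":0.0005,"dy":0.0007,"dz":0,"wx":0,"wy":0,"wz":0}
    - {"dx":0.0005,"dy":0.0015,"dz":0,"wx":0,"wy":0,"wz":0}
    - {"dx":0.0005,"dy":0.0023,"dz":0,"wx":0,"wy":0,"wz":0}
    - {"dx":0.0005,"dy":0.003,"dz":0,"wx":0,"wy":0,"wz":0}
    - {"dx":0.0005,"dy":0.003,"dz":0,"wx":0,"wy":0,"wz":0}

```text
time_s: 13.4
tcp_pos: [0.5475, 0.0293, 0.0306]
ee_rot: [[-1.0, -0.022, -0.001], [-0.022, 1.0, -0.001], [0.001, -0.001, -1.0]]
wrist_force: [-3.7, -3.3, -4.1]
gripper_width: 0.224
```

drive_tool:
  deltas:
    - {"dx":0,"dy":0.0007,"dz":0,"wx":0,"wy":0,"wz":0}
    - {"dx":0,"dy":0.0015,"dz":0,"wx":0,"wy":0,"wz":0}
    - {"dx":0,"dy":0.002,"dz":0,"wx":0,"wy":0,"wz":0}
    - {"dx":0,"dy":0.002,"dz":0,"wx":0,"wy":0,"wz":0}

```text
time_s: 13.8
tcp_pos: [0.5475, 0.0313, 0.0306]
ee_rot: [[-1.0, -0.022, -0.001], [-0.022, 1.0, -0.001], [0.001, -0.001, -1.0]]
wrist_force: [-2.4, -4.1, -3.1]
gripper_width: 0.222
```

drive_tool:
  deltas:
    - {"dx":0,"dy":0.0005,"dz":0,"wx":0,"wy":0,"wz":0}
    - {"dx":0,"dy":0.001,"dz":0,"wx":0,"wy":0,"wz":0}
    - {"dx":0,"dy":0.001,"dz":0,"wx":0,"wy":0,"wz":0}

```text
time_s: 14.1
tcp_pos: [0.5475, 0.0322, 0.0306]
ee_rot: [[-1.0, -0.021, -0.001], [-0.021, 1.0, -0.001], [0.001, -0.001, -1.0]]
wrist_force: [-3.3, -3.7, -2.8]
gripper_width: 0.222
```

drive_tool:
  deltas:
    - {"dx":0,"dy":0.0005,"dz":0,"wx":0,"wy":0,"wz":0}
    - {"dx":0,"dy":0.001,"dz":0,"wx":0,"wy":0,"wz":0}
    - {"dx":0,"dy":0.001,"dz":0,"wx":0,"wy":0,"wz":0}

```text
time_s: 14.4
tcp_pos: [0.5475, 0.0332, 0.0306]
ee_rot: [[-1.0, -0.022, -0.001], [-0.022, 1.0, -0.001], [0.001, -0.001, -1.0]]
wrist_force: [-3.3, -4.3, -2.5]
gripper_width: 0.219
```

drive_tool:
  deltas:
    - {"dx":0,"dy":0.0003,"dz":0,"wx":0,"wy":0,"wz":0}
    - {"dx":0,"dy":0.0007,"dz":0,"wx":0,"wy":0,"wz":0}
    - {"dx":0,"dy":0.0007,"dz":0,"wx":0,"wy":0,"wz":0}

```text
time_s: 14.7
tcp_pos: [0.5474, 0.0339, 0.0306]
ee_rot: [[-1.0, -0.021, -0.001], [-0.021, 1.0, -0.001], [0.001, -0.001, -1.0]]
wrist_force: [-2.5, -4.1, -3.9]
gripper_width: 0.22
```

drive_tool:
  deltas:
    - {"dx":0,"dy":0.0003,"dz":0,"wx":0,"wy":0,"wz":0}
    - {"dx":0,"dy":0.0007,"dz":0,"wx":0,"wy":0,"wz":0}
    - {"dx":0,"dy":0.0007,"dz":0,"wx":0,"wy":0,"wz":0}

```text
time_s: 15.0
tcp_pos: [0.5474, 0.034, 0.0306]
ee_rot: [[-1.0, -0.022, -0.001], [-0.022, 1.0, -0.002], [0.001, -0.002, -1.0]]
wrist_force: [-1.3, -7.2, -3.7]
gripper_width: 0.221
```

drive_tool:
  deltas:
    - {"dx":-0.0005,"dy":0,"dz":0,"wx":0,"wy":0,"wz":0}
    - {"dx":-0.001,"dy":0,"dz":0,"wx":0,"wy":0,"wz":0}
    - {"dx":-0.001,"dy":0,"dz":0,"wx":0,"wy":0,"wz":0}

```text
time_s: 15.3
tcp_pos: [0.5474, 0.0339, 0.0306]
ee_rot: [[-1.0, -0.021, -0.003], [-0.021, 1.0, -0.002], [0.003, -0.002, -1.0]]
wrist_force: [-4.5, -5.9, -2.6]
gripper_width: 0.225
```

Run:
```python
from h import *
s=r.sense();print(s['time_s'],np.round(s['tcp_pos'],5),np.round(s['ee_rot'],4).tolist(),np.round(s['wrist_force'],2),np.round(s['moment'],3))
```

```text
15.3 [0.54742 0.03394 0.03055] [[-0.9998, -0.0212, -0.0033], [-0.0212, 0.9998, -0.0021], [0.0034, -0.002, -1.0]] [-4.48 -5.89 -2.65] [-1.702  1.317 -0.041]
```

drive_tool:
  deltas:
    - {"dx":-0.0004,"dy":0,"dz":0,"wx":0,"wy":0,"wz":0}
    - {"dx":-0.0008,"dy":0,"dz":0,"wx":0,"wy":0,"wz":0}
    - {"dx":-0.0012,"dy":0,"dz":0,"wx":0,"wy":0,"wz":0}
    - {"dx":-0.0012,"dy":0,"dz":0,"wx":0,"wy":0,"wz":0}

```text
time_s: 15.7
tcp_pos: [0.5475, 0.0339, 0.0305]
ee_rot: [[-1.0, -0.021, -0.006], [-0.021, 1.0, -0.002], [0.006, -0.002, -1.0]]
wrist_force: [-6.8, -5.1, 1.0]
gripper_width: 0.221
```

Run:
```python
from h import *
s=r.sense();print(s['time_s'],np.round(s['tcp_pos'],5),np.round(s['ee_rot'],4).tolist(),np.round(s['wrist_force'],2),np.round(s['moment'],3))
```

```text
15.7 [0.54745 0.03392 0.03055] [[-0.9998, -0.021, -0.0057], [-0.021, 0.9998, -0.0024], [0.0057, -0.0023, -1.0]] [-6.81 -5.14  1.  ] [-1.346  2.133 -0.04 ]
```

drive_tool:
  deltas:
    - {"dx":-0.0005,"dy":0,"dz":-0.0002,"wx":0,"wy":0,"wz":0}
    - {"dx":-0.001,"dy":0,"dz":-0.0003,"wx":0,"wy":0,"wz":0}
    - {"dx":-0.0015,"dy":0,"dz":-0.0003,"wx":0,"wy":0,"wz":0}
    - {"dx":-0.0015,"dy":0,"dz":-0.0003,"wx":0,"wy":0,"wz":0}

```text
time_s: 16.1
tcp_pos: [0.5476, 0.0339, 0.0306]
ee_rot: [[-1.0, -0.021, -0.009], [-0.021, 1.0, -0.003], [0.009, -0.003, -1.0]]
wrist_force: [-9.5, -3.2, 3.0]
gripper_width: 0.218
```

Run:
```python
from h import *
s=r.sense();print(s['time_s'],np.round(s['tcp_pos'],5),np.round(s['ee_rot'],4).tolist(),np.round(s['wrist_force'],2),np.round(s['moment'],3))
```

```text
16.1 [0.54755 0.03389 0.03062] [[-0.9998, -0.0206, -0.0085], [-0.0205, 0.9998, -0.0027], [0.0086, -0.0025, -1.0]] [-9.53 -3.22  3.  ] [-0.911  2.92  -0.037]
```

drive_tool:
  deltas:
    - {"dx":-0.0002,"dy":0.0004,"dz":-0.0003,"wx":0,"wy":0,"wz":0}
    - {"dx":-0.0005,"dy":0.0008,"dz":-0.0006,"wx":0,"wy":0,"wz":0}
    - {"dx":-0.0005,"dy":0.0012,"dz":-0.0006,"wx":0,"wy":0,"wz":0}
    - {"dx":-0.0005,"dy":0.0012,"dz":-0.0006,"wx":0,"wy":0,"wz":0}

```text
time_s: 16.5
tcp_pos: [0.5476, 0.034, 0.0307]
ee_rot: [[-1.0, -0.02, -0.01], [-0.02, 1.0, -0.004], [0.01, -0.004, -1.0]]
wrist_force: [-8.7, -7.8, 0.5]
gripper_width: 0.22
```

Run:
```python
from h import *
s=r.sense();print(s['time_s'],np.round(s['tcp_pos'],5),np.round(s['ee_rot'],4).tolist(),np.round(s['wrist_force'],2),np.round(s['moment'],3))
```

```text
16.5 [0.54758 0.03397 0.03074] [[-0.9997, -0.0204, -0.0099], [-0.0204, 0.9998, -0.0042], [0.01, -0.004, -0.9999]] [-8.67 -7.84  0.48] [-2.205  2.46  -0.039]
```

drive_tool:
  deltas:
    - {"dx":-0.0005,"dy":0.0002,"dz":-0.0002,"wx":0,"wy":0,"wz":0}
    - {"dx":-0.001,"dy":0.0003,"dz":-0.0004,"wx":0,"wy":0,"wz":0}
    - {"dx":-0.0015,"dy":0.0004,"dz":-0.0005,"wx":0,"wy":0,"wz":0}
    - {"dx":-0.002,"dy":0.0004,"dz":-0.0006,"wx":0,"wy":0,"wz":0}
    - {"dx":-0.002,"dy":0.0004,"dz":-0.0006,"wx":0,"wy":0,"wz":0}
    - {"dx":-0.002,"dy":0.0004,"dz":-0.0006,"wx":0,"wy":0,"wz":0}

```text
time_s: 17.1
tcp_pos: [0.5477, 0.0339, 0.0308]
ee_rot: [[-1.0, -0.02, -0.014], [-0.02, 1.0, -0.005], [0.014, -0.005, -1.0]]
wrist_force: [-11.3, -7.7, 0.7]
gripper_width: 0.217
```

Run:
```python
from h import *
s=r.sense();print(s['time_s'],np.round(s['tcp_pos'],5),np.round(s['ee_rot'],4).tolist(),np.round(s['wrist_force'],2),np.round(s['moment'],3))
for n in ['scene','side']:
    im=cams.capture(n);cv2.imwrite(f'pics/{n}7.png',im[:,:,::-1])
a=cv2.imread('pics/scene7.png')[150:225,200:290]
cv2.imwrite('pics/sc7.png',cv2.resize(a,None,fx=8,fy=8,interpolation=2))
a=cv2.imread('pics/side7.png')[150:225,240:330]
cv2.imwrite('pics/sd7.png',cv2.resize(a,None,fx=8,fy=8,interpolation=2))
```

```text
17.1 [0.54765 0.03393 0.03082] [[-0.9997, -0.0197, -0.014], [-0.0196, 0.9998, -0.005], [0.0141, -0.0047, -0.9999]] [-11.26  -7.66   0.69] [-2.09   3.287 -0.047]
```

View pics/sc7.png

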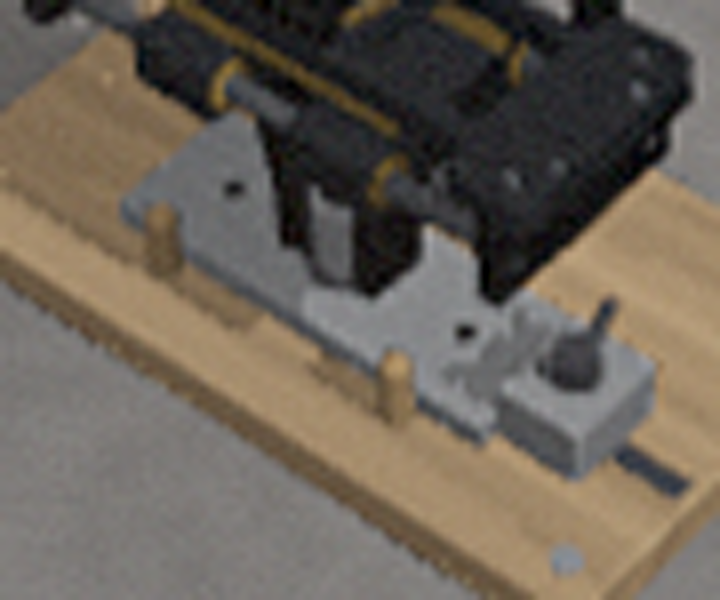

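View pics/sd7.png

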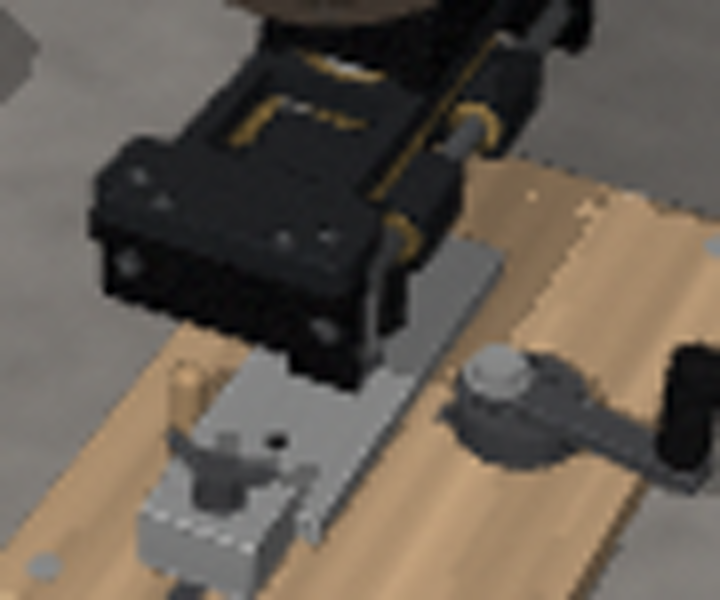

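drive_tool:
  deltas:
    - {"dx":-0.0005,"dy":0.0001,"dz":-0.0001,"wx":0,"wy":0,"wz":0}
    - {"dx":-0.001,"dy":0.0002,"dz":-0.0002,"wx":0,"wy":0,"wz":0}
    - {"dx":-0.0015,"dy":0.0003,"dz":-0.0003,"wx":0,"wy":0,"wz":0}
    - {"dx":-0.002,"dy":0.0003,"dz":-0.0004,"wx":0,"wy":0,"wz":0}
    - {"dx":-0.002,"dy":0.0003,"dz":-0.0004,"wx":0,"wy":0,"wz":0}
    - {"dx":-0.002,"dy":0.0003,"dz":-0.0004,"wx":0,"wy":0,"wz":0}
    - {"dx":-0.002,"dy":0.0003,"dz":-0.0004,"wx":0,"wy":0,"wz":0}

```text
time_s: 17.9
tcp_pos: [0.5478, 0.0339, 0.031]
ee_rot: [[-1.0, -0.019, -0.018], [-0.019, 1.0, -0.006], [0.018, -0.005, -1.0]]
wrist_force: [-14.8, -7.7, 3.7]
gripper_width: 0.222
```

Run:
```python
from h import *
s=r.sense();print(s['time_s'],np.round(s['tcp_pos'],5),np.round(s['ee_rot'],4).tolist(),np.round(s['wrist_force'],2),np.round(s['moment'],3))
```

```text
17.9 [0.5478  0.03394 0.03096] [[-0.9997, -0.0192, -0.0179], [-0.0191, 0.9998, -0.0057], [0.018, -0.0054, -0.9998]] [-14.85  -7.67   3.65] [-1.941  4.251 -0.049]
```

drive_tool:
  deltas:
    - {"dx":0,"dy":0.0002,"dz":-0.0002,"wx":0,"wy":0,"wz":0}
    - {"dx":0,"dy":0.0004,"dz":-0.0004,"wx":0,"wy":0,"wz":0}
    - {"dx":0,"dy":0.0004,"dz":-0.0004,"wx":0,"wy":0,"wz":0}
    - {"dx":0,"dy":0.0004,"dz":-0.0004,"wx":0,"wy":0,"wz":0}
    - {"dx":0,"dy":0.0004,"dz":-0.0004,"wx":0,"wy":0,"wz":0}

```text
time_s: 18.4
tcp_pos: [0.5478, 0.034, 0.031]
ee_rot: [[-1.0, -0.019, -0.018], [-0.019, 1.0, -0.006], [0.018, -0.006, -1.0]]
wrist_force: [-14.4, -9.2, 1.9]
gripper_width: 0.221
```

Run:
```python
from h import *
s=r.sense();print(s['time_s'],np.round(s['tcp_pos'],5),np.round(s['ee_rot'],4).tolist(),np.round(s['wrist_force'],2),np.round(s['moment'],3))
```

```text
18.4 [0.54781 0.03396 0.03099] [[-0.9997, -0.0192, -0.0181], [-0.019, 0.9998, -0.0061], [0.0182, -0.0058, -0.9998]] [-14.37  -9.2    1.89] [-2.412  3.938 -0.083]
```

drive_tool:
  deltas:
    - {"dx":0.001,"dy":-0.0004,"dz":0.0002,"wx":0,"wy":0,"wz":0}
    - {"dx":0.002,"dy":-0.0008,"dz":0.0005,"wx":0,"wy":0,"wz":0}
    - {"dx":0.003,"dy":-0.0012,"dz":0.0008,"wx":0,"wy":0,"wz":0}
    - {"dx":0.004,"dy":-0.0012,"dz":0.001,"wx":0,"wy":0,"wz":0}
    - {"dx":0.004,"dy":-0.0012,"dz":0.001,"wx":0,"wy":0,"wz":0}

```text
time_s: 18.9
tcp_pos: [0.5478, 0.034, 0.031]
ee_rot: [[-1.0, -0.02, -0.009], [-0.02, 1.0, -0.004], [0.009, -0.004, -1.0]]
wrist_force: [-7.9, -7.2, -1.3]
gripper_width: 0.22
```

drive_tool:
  deltas:
    - {"dx":0.001,"dy":-0.0004,"dz":0.0003,"wx":0,"wy":0,"wz":0}
    - {"dx":0.002,"dy":-0.0008,"dz":0.0006,"wx":0,"wy":0,"wz":0}
    - {"dx":0.0025,"dy":-0.0012,"dz":0.0008,"wx":0,"wy":0,"wz":0}
    - {"dx":0.0025,"dy":-0.0012,"dz":0.0008,"wx":0,"wy":0,"wz":0}

```text
time_s: 19.3
tcp_pos: [0.5476, 0.0339, 0.0307]
ee_rot: [[-1.0, -0.021, -0.004], [-0.021, 1.0, -0.002], [0.004, -0.002, -1.0]]
wrist_force: [-5.6, -3.7, -1.5]
gripper_width: 0.217
```

drive_tool:
  deltas:
    - {"dx":0.0007,"dy":-0.0003,"dz":0.0001,"wx":0,"wy":0,"wz":0}
    - {"dx":0.0014,"dy":-0.0005,"dz":0.0001,"wx":0,"wy":0,"wz":0}
    - {"dx":0.0014,"dy":-0.0005,"dz":0.0001,"wx":0,"wy":0,"wz":0}

```text
time_s: 19.6
tcp_pos: [0.5475, 0.0339, 0.0307]
ee_rot: [[-1.0, -0.021, -0.001], [-0.021, 1.0, -0.001], [0.001, -0.001, -1.0]]
wrist_force: [-1.9, -5.1, -4.3]
gripper_width: 0.219
```

drive_tool:
  deltas:
    - {"dx":0.0002,"dy":-0.0002,"dz":0.0003,"wx":0,"wy":0,"wz":0}
    - {"dx":0.0002,"dy":-0.0005,"dz":0.0003,"wx":0,"wy":0,"wz":0}
    - {"dx":0.0002,"dy":-0.0005,"dz":0.0003,"wx":0,"wy":0,"wz":0}

```text
time_s: 19.9
tcp_pos: [0.5475, 0.0339, 0.0306]
ee_rot: [[-1.0, -0.022, -0.001], [-0.022, 1.0, -0.001], [0.001, -0.001, -1.0]]
wrist_force: [-2.7, -4.9, -4.1]
gripper_width: 0.22
```

drive_tool:
  deltas:
    - {"dx":0,"dy":0,"dz":0,"wx":0,"wy":0,"wz":0}
    - {"dx":0,"dy":0,"dz":0,"wx":0,"wy":0,"wz":0}
    - {"dx":0,"dy":0,"dz":0,"wx":0,"wy":0,"wz":0}
    - {"dx":0,"dy":0,"dz":0,"wx":0,"wy":0,"wz":0}
    - {"dx":0,"dy":0,"dz":0,"wx":0,"wy":0,"wz":0}
  gripper: 0.5

```text
time_s: 20.4
tcp_pos: [0.5487, 0.0349, 0.0314]
ee_rot: [[-1.0, -0.022, 0.002], [-0.022, 1.0, 0.001], [-0.002, 0.001, -1.0]]
wrist_force: [0.1, -0.2, -0.4]
gripper_width: 0.485
```

Run:
```python
from h import *
s=r.sense();print(s['time_s'],np.round(s['tcp_pos'],5),np.round(s['ee_rot'],4).tolist(),np.round(s['joints'],1),np.round(s['wrist_force'],2),np.round(s['moment'],3))
im=cams.capture('wrist');cv2.imwrite('pics/wrist8.png',im[:,:,::-1])
```

```text
20.4 [0.54868 0.0349  0.03138] [[-0.9997, -0.0225, 0.002], [-0.0225, 0.9997, 0.0007], [-0.002, 0.0006, -1.0]] [  20.5   27.1  -23.4    0.   -39.3 -109.3] [ 0.14 -0.22 -0.35] [0.002 0.011 0.038]
```

View pics/wrist8.png

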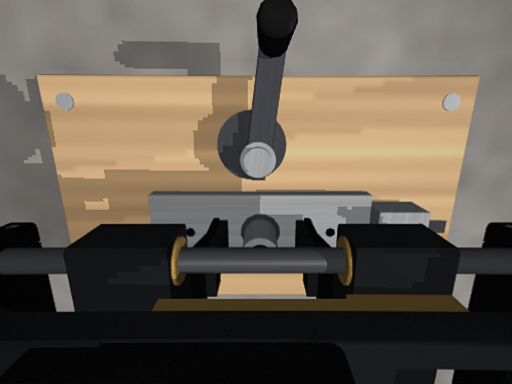

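drive_tool:
  deltas:
    - {"dx":0,"dy":0,"dz":-0.01,"wx":0,"wy":0,"wz":0}
    - {"dx":0,"dy":0,"dz":-0.03,"wx":0,"wy":0,"wz":0}
    - {"dx":0,"dy":0,"dz":-0.06,"wx":0,"wy":0,"wz":0}
    - {"dx":0,"dy":0,"dz":-0.085,"wx":0,"wy":0,"wz":0}
    - {"dx":0,"dy":0,"dz":-0.1,"wx":0,"wy":0,"wz":0}
    - {"dx":0,"dy":0,"dz":-0.1,"wx":0,"wy":0,"wz":0}
    - {"dx":0,"dy":0,"dz":-0.1,"wx":0,"wy":0,"wz":0}

```text
time_s: 21.15
tcp_pos: [0.5476, 0.0344, 0.131]
ee_rot: [[-1.0, -0.022, 0.0], [-0.022, 1.0, 0.001], [-0.0, 0.0, -1.0]]
wrist_force: [-0.2, -1.1, 0.9]
gripper_width: 0.502
```

Run:
```python
from h import *
s=r.sense();print(s['time_s'],np.round(s['tcp_pos'],5),np.round(s['joints'],1),np.round(s['wrist_force'],2))
im=cams.capture('wrist')[:,:,::-1].copy();cv2.imwrite('pics/wrist9.png',im)
np.savez('w9.npz',p=s['tcp_pos'],R=s['ee_rot'])
cv2.imwrite('pics/wc9.png',cv2.resize(im[0:240,100:400],None,fx=2.5,fy=2.5,interpolation=2))
```

```text
21.15 [0.54758 0.03442 0.13099] [  20.5   19.6  -17.7   -0.   -52.7 -109.3] [-0.22 -1.11  0.95]
```

View pics/wc9.png

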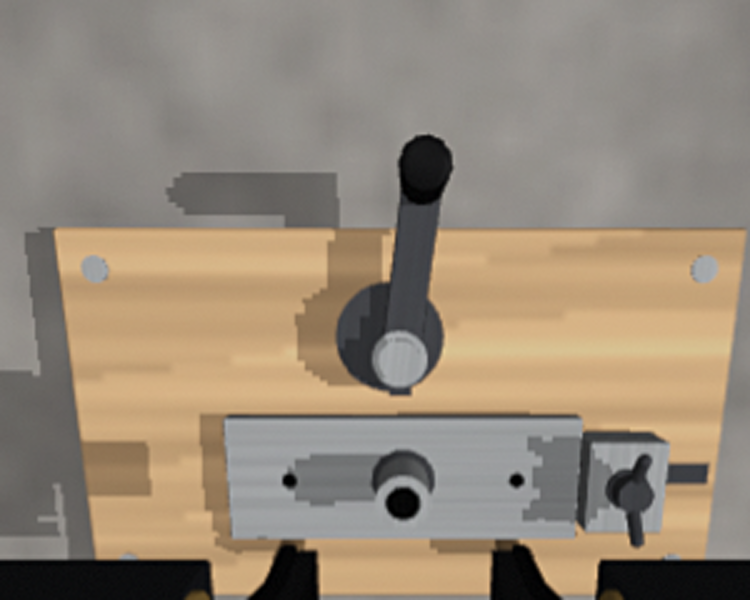

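Run:
```python
from h import *
d=np.load('w9.npz');s=dict(tcp_pos=d['p'],ee_rot=d['R']);W=model('wrist',s)
a=lambda p:np.array(p)/2.5+[100,0]-.3
for n,p,z in [('handle top',[427,162],.077),('bolt',[401,360],.05),('bush',[403,502],.058)]:
    print(n,onplane(W,a([p]),z))
# plate yaw
P=onplane(W,a([[226,418],[581,417],[575,537],[234,538]]),.028);print(P,P.mean(0))
```

```text
handle top [[0.43898629 0.03939441 0.077     ]]
bolt [[0.49805571 0.033102   0.05      ]]
bush [[0.54724974 0.03489283 0.058     ]]
[[ 0.52412381 -0.03422134  0.028     ]
 [ 0.52064776  0.10324963  0.028     ]
 [ 0.57001638  0.10529573  0.028     ]
 [ 0.57353577 -0.03325057  0.028     ]] [0.54708093 0.03526836 0.028     ]
```

drive_tool:
  deltas:
    - {"dx":0.02,"dy":0.001,"dz":0,"wx":0,"wy":0,"wz":2}
    - {"dx":0.05,"dy":0.003,"dz":0,"wx":0,"wy":0,"wz":5}
    - {"dx":0.08,"dy":0.005,"dz":0,"wx":0,"wy":0,"wz":7.6}
    - {"dx":0.1,"dy":0.0065,"dz":0,"wx":0,"wy":0,"wz":7.6}
    - {"dx":0.1085,"dy":0.0065,"dz":0.005,"wx":0,"wy":0,"wz":7.6}
    - {"dx":0.1085,"dy":0.0065,"dz":0.02,"wx":0,"wy":0,"wz":7.6}
    - {"dx":0.1085,"dy":0.0065,"dz":0.035,"wx":0,"wy":0,"wz":7.6}
    - {"dx":0.1085,"dy":0.0065,"dz":0.04,"wx":0,"wy":0,"wz":7.6}
    - {"dx":0.1085,"dy":0.0065,"dz":0.04,"wx":0,"wy":0,"wz":7.6}

```text
time_s: 22.1
tcp_pos: [0.4389, 0.0382, 0.0896]
ee_rot: [[-0.994, 0.111, -0.003], [0.111, 0.994, -0.001], [0.003, -0.002, -1.0]]
wrist_force: [-0.8, -0.6, -0.7]
gripper_width: 0.498
```

Run:
```python
from h import *
s=r.sense();print(s['time_s'],np.round(s['tcp_pos'],5),np.round(s['ee_rot'],4).tolist(),np.round(s['joints'],1),np.round(s['wrist_force'],2))
im=cams.capture('wrist')[:,:,::-1].copy();cv2.imwrite('pics/wrist10.png',im)
im=cams.capture('scene')[:,:,::-1].copy();cv2.imwrite('pics/sc10.png',cv2.resize(im[100:220,190:330],None,fx=5,fy=5,interpolation=2))
W=model('wrist',s);print(proj(W,[[.439,.0385,.077]]))
```

```text
22.1 [0.43888 0.0382  0.08964] [[-0.9939, 0.1105, -0.0027], [0.1106, 0.9939, -0.0014], [0.0025, -0.0017, -1.0]] [  26.2   13.3  -34.8    0.   -42.  -122.6] [-0.76 -0.6  -0.73]
[[260.88388208 227.9041693 ]]
```

View pics/wrist10.png

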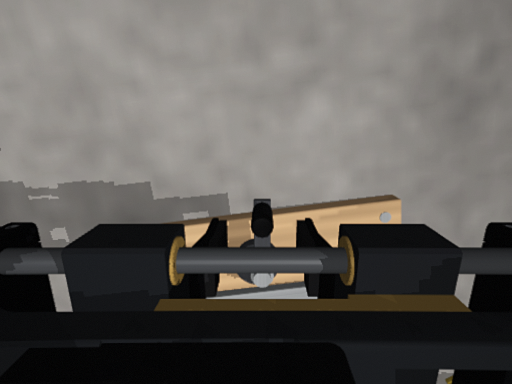

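View pics/sc10.png

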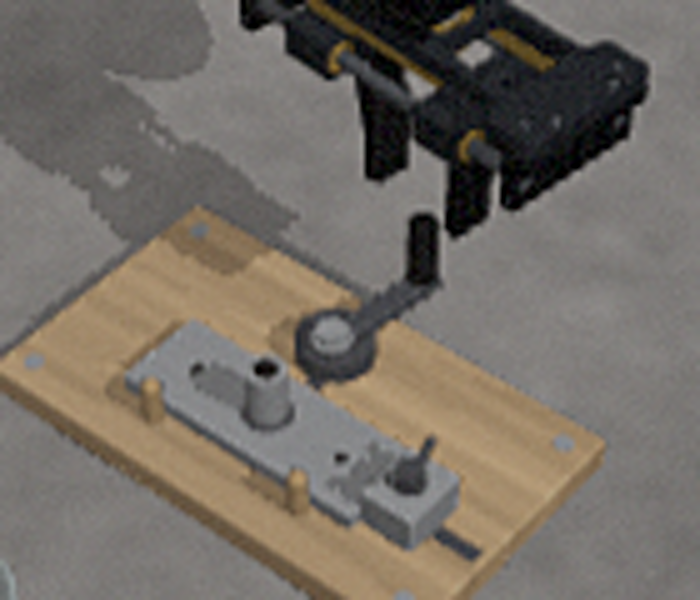

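drive_tool:
  deltas:
    - {"dx":0,"dy":0,"dz":0.012,"wx":0,"wy":0,"wz":0}
    - {"dx":0,"dy":0,"dz":0.026,"wx":0,"wy":0,"wz":0}
    - {"dx":0,"dy":0,"dz":0.038,"wx":0,"wy":0,"wz":0}
    - {"dx":0,"dy":0,"dz":0.043,"wx":0,"wy":0,"wz":0}
    - {"dx":0,"dy":0,"dz":0.043,"wx":0,"wy":0,"wz":0}

```text
time_s: 22.7
tcp_pos: [0.4393, 0.0385, 0.0477]
ee_rot: [[-0.994, 0.11, -0.0], [0.11, 0.994, -0.0], [0.0, -0.0, -1.0]]
wrist_force: [0.7, -0.4, -0.3]
gripper_width: 0.501
```

drive_tool:
  deltas:
    - {"dx":0,"dy":0,"dz":0,"wx":0,"wy":0,"wz":0}
    - {"dx":0,"dy":0,"dz":0,"wx":0,"wy":0,"wz":0}
    - {"dx":-0.0002,"dy":-0.0051,"dz":0,"wx":0,"wy":0,"wz":-5}
    - {"dx":-0.0009,"dy":-0.0102,"dz":0,"wx":0,"wy":0,"wz":-10}
    - {"dx":-0.002,"dy":-0.0153,"dz":0,"wx":0,"wy":0,"wz":-15}
    - {"dx":-0.0036,"dy":-0.0202,"dz":0,"wx":0,"wy":0,"wz":-20}
    - {"dx":-0.0055,"dy":-0.0249,"dz":0,"wx":0,"wy":0,"wz":-25}
    - {"dx":-0.0079,"dy":-0.0295,"dz":0,"wx":0,"wy":0,"wz":-30}
    - {"dx":-0.0107,"dy":-0.0338,"dz":0,"wx":0,"wy":0,"wz":-35}
    - {"dx":-0.0138,"dy":-0.0379,"dz":0,"wx":0,"wy":0,"wz":-40}
    - {"dx":-0.0138,"dy":-0.0379,"dz":0,"wx":0,"wy":0,"wz":-40}
  gripper: 0.3

```text
time_s: 23.8
tcp_pos: [0.4493, -0.0008, 0.0484]
ee_rot: [[-0.833, -0.554, 0.001], [-0.554, 0.833, 0.0], [-0.001, -0.0, -1.0]]
wrist_force: [-0.8, 0.6, -0.2]
gripper_width: 0.301
```

Run:
```python
from h import *
s=r.sense();print(s['time_s'],np.round(s['tcp_pos'],5),np.round(s['ee_rot'],4).tolist(),np.round(s['joints'],1),np.round(s['wrist_force'],2))
im=cams.capture('scene')[:,:,::-1].copy();cv2.imwrite('pics/sc11.png',cv2.resize(im[100:220,190:330],None,fx=5,fy=5,interpolation=2))
```

```text
23.8 [ 0.44931 -0.00079  0.04839] [[-0.8327, -0.5537, 0.0014], [-0.5537, 0.8327, 0.0004], [-0.0014, -0.0004, -1.0]] [ 20.7  18.  -36.5   0.  -35.5 -77.1] [-0.82  0.57 -0.2 ]
```

View pics/sc11.png

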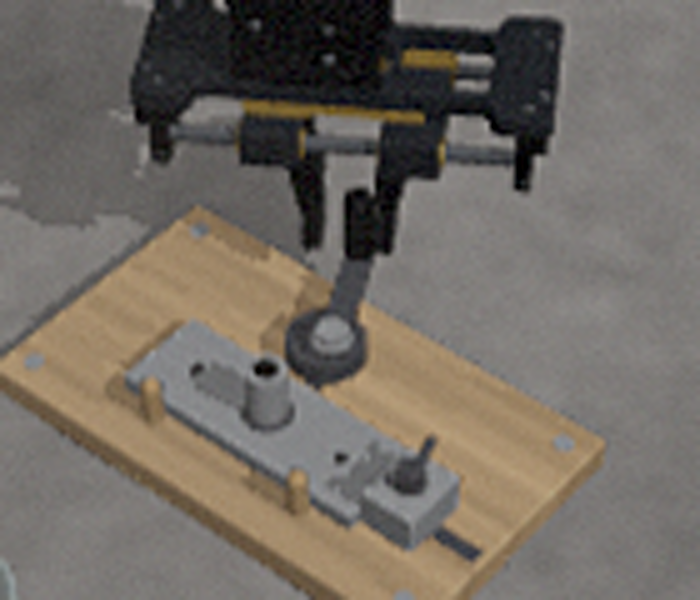

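drive_tool:
  deltas:
    - {"dx":-0.0002,"dy":-0.0051,"dz":0,"wx":0,"wy":0,"wz":-5}
    - {"dx":-0.0009,"dy":-0.0102,"dz":0,"wx":0,"wy":0,"wz":-10}
    - {"dx":-0.002,"dy":-0.0153,"dz":0,"wx":0,"wy":0,"wz":-15}
    - {"dx":-0.0036,"dy":-0.0202,"dz":0,"wx":0,"wy":0,"wz":-20}
    - {"dx":-0.0055,"dy":-0.0249,"dz":0,"wx":0,"wy":0,"wz":-25}
    - {"dx":-0.0079,"dy":-0.0295,"dz":0,"wx":0,"wy":0,"wz":-30}
    - {"dx":-0.0107,"dy":-0.0338,"dz":0,"wx":0,"wy":0,"wz":-35}
    - {"dx":-0.0107,"dy":-0.0338,"dz":0,"wx":0,"wy":0,"wz":-35}

```text
time_s: 24.65
tcp_pos: [0.4768, -0.0228, 0.048]
ee_rot: [[-0.366, -0.931, 0.001], [-0.931, 0.366, 0.0], [-0.0, -0.001, -1.0]]
wrist_force: [0.6, 0.4, 0.3]
gripper_width: 0.298
```

```bash
cat > st.py <<'E'
from h import *
import sys
s=r.sense();R=np.array(s['ee_rot']);print(s['time_s'],np.round(s['tcp_pos'],5),'yaw',np.degrees(np.arctan2(R[1,0],R[0,0])),np.round(s['joints'],1),'F',np.round(s['wrist_force'],2),'Ftool',np.round(R.T@s['wrist_force'],2))
if len(sys.argv)>1:
    im=cams.capture('scene')[:,:,::-1].copy();cv2.imwrite(sys.argv[1],cv2.resize(im[100:220,190:330],None,fx=5,fy=5,interpolation=2))
E
python3 st.py pics/sc12.png
```

```text
24.65 [ 0.47681 -0.0228   0.04802] yaw -111.4424990479292 [ 16.8  20.2 -32.7   0.  -37.1 -38.3] F [0.57 0.44 0.34] Ftool [-0.62 -0.37 -0.34]
```

View pics/sc12.png

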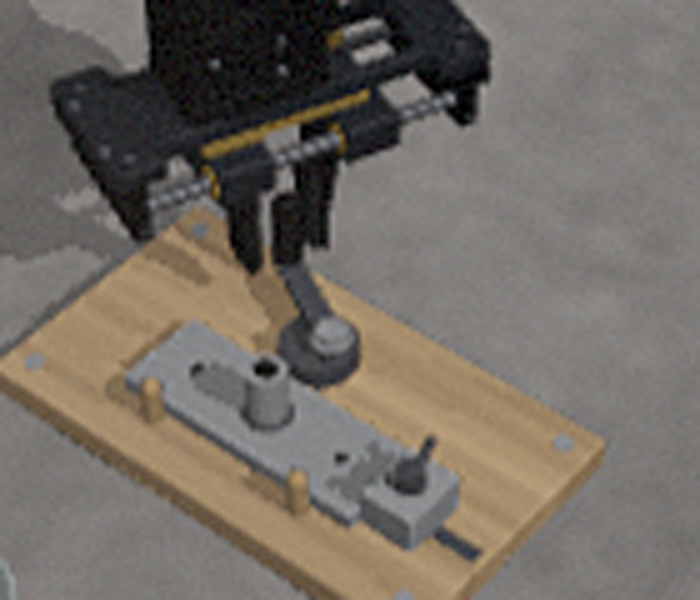

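drive_tool:
  deltas:
    - {"dx":-0.0001,"dy":-0.0026,"dz":0,"wx":0,"wy":0,"wz":-2.5}
    - {"dx":-0.0002,"dy":-0.0051,"dz":0,"wx":0,"wy":0,"wz":-5}
    - {"dx":-0.0005,"dy":-0.0077,"dz":0,"wx":0,"wy":0,"wz":-7.5}
    - {"dx":-0.0009,"dy":-0.0102,"dz":0,"wx":0,"wy":0,"wz":-10}
    - {"dx":-0.0009,"dy":-0.0102,"dz":0,"wx":0,"wy":0,"wz":-10}

```text
time_s: 25.2
tcp_pos: [0.486, -0.0256, 0.0479]
ee_rot: [[-0.199, -0.98, -0.0], [-0.98, 0.199, -0.0], [0.0, 0.0, -1.0]]
wrist_force: [-0.2, 0.3, 0.2]
gripper_width: 0.3
```

```bash
python3 st.py
```

```text
25.2 [ 0.48596 -0.02564  0.04788] yaw -101.47372944605279 [ 16.1  20.9 -31.4  -0.  -37.7 -27.6] F [-0.24  0.26  0.16] Ftool [-0.21  0.29 -0.16]
```

drive_tool:
  deltas:
    - {"dx":-0.0001,"dy":-0.0026,"dz":0,"wx":0,"wy":0,"wz":-2.5}
    - {"dx":-0.0002,"dy":-0.0051,"dz":0,"wx":0,"wy":0,"wz":-5}
    - {"dx":-0.0005,"dy":-0.0077,"dz":0,"wx":0,"wy":0,"wz":-7.5}
    - {"dx":-0.0005,"dy":-0.0077,"dz":0,"wx":0,"wy":0,"wz":-7.5}

```text
time_s: 25.6
tcp_pos: [0.4937, -0.0267, 0.0478]
ee_rot: [[-0.069, -0.998, -0.0], [-0.998, 0.069, -0.0], [0.0, 0.0, -1.0]]
wrist_force: [-0.2, -0.6, -0.9]
gripper_width: 0.302
```

```bash
python3 st.py pics/sc13.png
```

```text
25.6 [ 0.49367 -0.02669  0.04782] yaw -93.97195618666234 [ 15.8  21.5 -30.3   0.  -38.1 -19.7] F [-0.15 -0.57 -0.94] Ftool [0.58 0.11 0.94]
```

View pics/sc13.png

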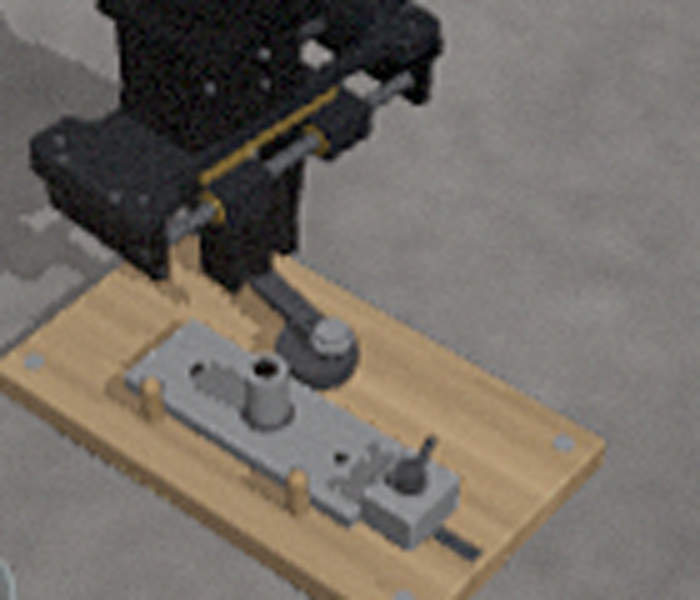

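drive_tool:
  deltas:
    - {"dx":-0.0001,"dy":-0.0026,"dz":0,"wx":0,"wy":0,"wz":-2.5}
    - {"dx":-0.0002,"dy":-0.0051,"dz":0,"wx":0,"wy":0,"wz":-5}
    - {"dx":-0.0002,"dy":-0.0051,"dz":0,"wx":0,"wy":0,"wz":-5}

```text
time_s: 25.95
tcp_pos: [0.4989, -0.0268, 0.0478]
ee_rot: [[0.018, -1.0, 0.0], [-1.0, -0.018, 0.0], [-0.0, -0.0, -1.0]]
wrist_force: [-0.1, 0.1, 0.7]
gripper_width: 0.304
```

```bash
python3 st.py
```

```text
25.95 [ 0.49891 -0.02683  0.04784] yaw -88.9508305017511 [ 15.6  21.9 -29.6  -0.  -38.4 -14.5] F [-0.1   0.06  0.73] Ftool [-0.07  0.09 -0.73]
```

drive_tool:
  deltas:
    - {"dx":-0.0001,"dy":-0.0026,"dz":0,"wx":0,"wy":0,"wz":-2.5}
    - {"dx":-0.0002,"dy":-0.0051,"dz":0,"wx":0,"wy":0,"wz":-5}
    - {"dx":-0.0002,"dy":-0.0051,"dz":0,"wx":0,"wy":0,"wz":-5}

```text
time_s: 26.25
tcp_pos: [0.5018, -0.0267, 0.0475]
ee_rot: [[0.105, -0.994, -0.005], [-0.995, -0.105, -0.0], [-0.0, 0.005, -1.0]]
wrist_force: [-4.5, 2.4, 3.1]
gripper_width: 0.302
```

```bash
python3 st.py pics/sc14.png
```

```text
26.25 [ 0.50177 -0.0267   0.04746] yaw -83.99352460235507 [ 15.5  22.3 -29.   -0.1 -39.   -9.4] F [-4.52  2.42  3.15] Ftool [-2.88  4.26 -3.13]
```

View pics/sc14.png

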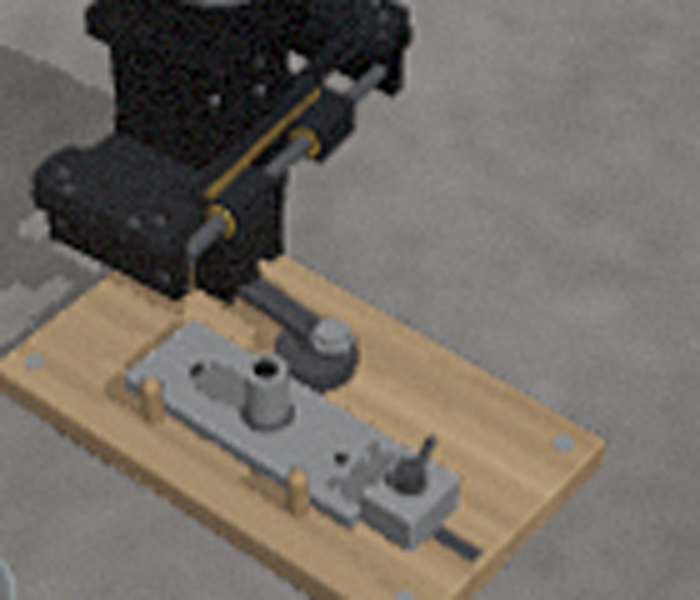

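drive_tool:
  deltas:
    - {"dx":0,"dy":-0.0004,"dz":0,"wx":0,"wy":0,"wz":0}
    - {"dx":0,"dy":-0.0007,"dz":0,"wx":0,"wy":0,"wz":0}
    - {"dx":0,"dy":-0.0007,"dz":0,"wx":0,"wy":0,"wz":0}
    - {"dx":0,"dy":-0.0007,"dz":0,"wx":0,"wy":0,"wz":0}

```text
time_s: 26.7
tcp_pos: [0.502, -0.0268, 0.0474]
ee_rot: [[0.104, -0.995, -0.005], [-0.995, -0.104, -0.001], [-0.0, 0.005, -1.0]]
wrist_force: [-6.6, 2.0, 2.8]
gripper_width: 0.297
```

```bash
python3 st.py
```

```text
26.7 [ 0.50196 -0.02678  0.04743] yaw -84.01882906057989 [ 15.4  22.3 -28.9  -0.1 -39.   -9.4] F [-6.6   2.02  2.77] Ftool [-2.7   6.37 -2.74]
```

drive_tool:
  deltas:
    - {"dx":0,"dy":0.0015,"dz":0,"wx":0,"wy":0,"wz":0}
    - {"dx":0,"dy":0.003,"dz":0,"wx":0,"wy":0,"wz":0}
    - {"dx":0,"dy":0.005,"dz":0,"wx":0,"wy":0,"wz":0}
    - {"dx":0,"dy":0.0065,"dz":0,"wx":0,"wy":0,"wz":0}
    - {"dx":0,"dy":0.0065,"dz":0,"wx":0,"wy":0,"wz":0}

```text
time_s: 27.2
tcp_pos: [0.4989, -0.0272, 0.0481]
ee_rot: [[0.107, -0.994, 0.002], [-0.994, -0.107, 0.0], [-0.0, -0.002, -1.0]]
wrist_force: [0.2, -0.4, 0.8]
gripper_width: 0.301
```

```bash
python3 st.py
```

```text
27.2 [ 0.49887 -0.02716  0.04813] yaw -83.84450032268077 [ 15.5  21.9 -29.7   0.  -38.4  -9.4] F [ 0.15 -0.42  0.76] Ftool [ 0.44 -0.11 -0.76]
```

drive_tool:
  deltas:
    - {"dx":0,"dy":0,"dz":0,"wx":0,"wy":0,"wz":0}
    - {"dx":0,"dy":0,"dz":0,"wx":0,"wy":0,"wz":0}
    - {"dx":0,"dy":0,"dz":-0.01,"wx":0,"wy":0,"wz":0}
    - {"dx":0,"dy":0,"dz":-0.03,"wx":0,"wy":0,"wz":0}
    - {"dx":0,"dy":0,"dz":-0.06,"wx":0,"wy":0,"wz":0}
    - {"dx":0,"dy":0,"dz":-0.09,"wx":0,"wy":0,"wz":0}
    - {"dx":0,"dy":0,"dz":-0.12,"wx":0,"wy":0,"wz":0}
    - {"dx":0.03,"dy":0,"dz":-0.14,"wx":0,"wy":0,"wz":0}
    - {"dx":0.06,"dy":0,"dz":-0.15,"wx":0,"wy":0,"wz":0}
    - {"dx":0.09,"dy":0,"dz":-0.15,"wx":0,"wy":0,"wz":0}
    - {"dx":0.11,"dy":0,"dz":-0.15,"wx":0,"wy":0,"wz":0}
    - {"dx":0.12,"dy":0,"dz":-0.15,"wx":0,"wy":0,"wz":0}
    - {"dx":0.12,"dy":0,"dz":-0.15,"wx":0,"wy":0,"wz":0}
  gripper: 0.45

```text
time_s: 28.5
tcp_pos: [0.5111, -0.1473, 0.1981]
ee_rot: [[0.105, -0.994, 0.0], [-0.994, -0.105, -0.0], [0.0, -0.0, -1.0]]
wrist_force: [0.1, 0.2, -0.7]
gripper_width: 0.451
```

```bash
python3 st.py pics/sc15.png
python3 - <<'E'
from h import *
im=cams.capture('side')[:,:,::-1].copy();cv2.imwrite('pics/sd15.png',cv2.resize(im[130:250,225:350],None,fx=5,fy=5,interpolation=2))
E
```

```text
28.5 [ 0.51111 -0.14734  0.19811] yaw -83.94585706055193 [  1.4  14.1 -14.8   0.  -61.1   4.7] F [ 0.11  0.21 -0.71] Ftool [-0.2  -0.13  0.71]
```

View pics/sc15.png

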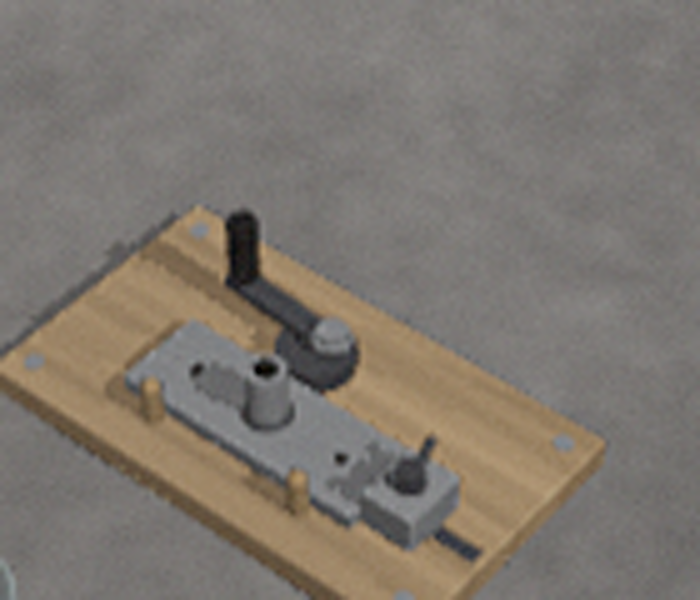

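View pics/sd15.png

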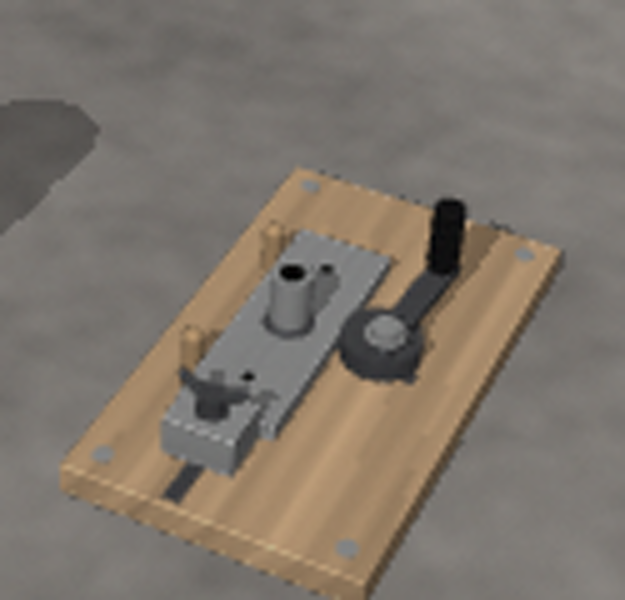

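drive_tool:
  deltas:
    - {"dx":-0.015,"dy":-0.01,"dz":-0.01,"wx":0,"wy":0,"wz":7}
    - {"dx":-0.03,"dy":-0.02,"dz":-0.02,"wx":0,"wy":0,"wz":15}
    - {"dx":-0.045,"dy":-0.03,"dz":-0.022,"wx":0,"wy":0,"wz":23}
    - {"dx":-0.06,"dy":-0.04,"dz":-0.022,"wx":0,"wy":0,"wz":31}
    - {"dx":-0.075,"dy":-0.05,"dz":-0.022,"wx":0,"wy":0,"wz":39}
    - {"dx":-0.09,"dy":-0.06,"dz":-0.022,"wx":0,"wy":0,"wz":47}
    - {"dx":-0.105,"dy":-0.07,"dz":-0.022,"wx":0,"wy":0,"wz":55}
    - {"dx":-0.12,"dy":-0.08,"dz":-0.022,"wx":0,"wy":0,"wz":63}
    - {"dx":-0.135,"dy":-0.09,"dz":-0.022,"wx":0,"wy":0,"wz":71}
    - {"dx":-0.15,"dy":-0.1,"dz":-0.022,"wx":0,"wy":0,"wz":79}
    - {"dx":-0.165,"dy":-0.105,"dz":-0.022,"wx":0,"wy":0,"wz":87}
    - {"dx":-0.1716,"dy":-0.1076,"dz":-0.022,"wx":0,"wy":0,"wz":93}
    - {"dx":-0.1716,"dy":-0.1076,"dz":-0.022,"wx":0,"wy":0,"wz":96}
    - {"dx":-0.1716,"dy":-0.1076,"dz":-0.022,"wx":0,"wy":0,"wz":96}
    - {"dx":-0.1716,"dy":-0.1076,"dz":-0.022,"wx":0,"wy":0,"wz":96}

```text
time_s: 30.1
tcp_pos: [0.5994, 0.0364, 0.2199]
ee_rot: [[-1.0, -0.005, -0.0], [-0.005, 1.0, 0.0], [0.0, 0.0, -1.0]]
wrist_force: [-1.0, -0.3, 0.1]
gripper_width: 0.448
```

Run:
```python
from h import *
s=r.sense();print(s['time_s'],np.round(s['tcp_pos'],5),np.round(s['wrist_force'],2))
im=cams.capture('wrist')[:,:,::-1].copy();cv2.imwrite('pics/wrist16.png',im)
np.savez('w16.npz',p=s['tcp_pos'],R=s['ee_rot'])
cv2.imwrite('pics/wc16.png',cv2.resize(im[20:220,150:380],None,fx=3.4,fy=3.4/1.2,interpolation=2) if 0 else cv2.resize(im[40:220,150:380],None,fx=3.3,fy=3.3,interpolation=2))
```

```text
30.1 [0.59942 0.03641 0.21986] [-1.05 -0.34  0.1 ]
```

View pics/wc16.png

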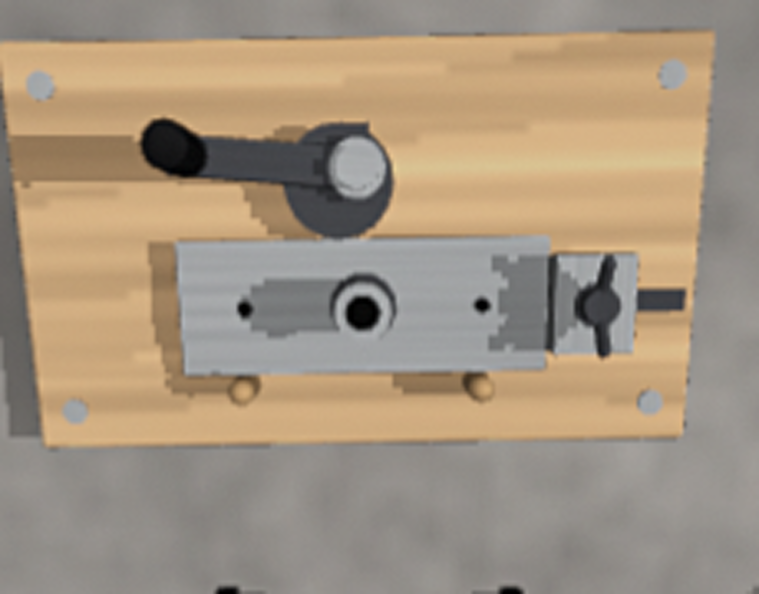

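Run:
```python
from station import ticket
print(ticket.finish_job())
```

```text
the job is handed in; nothing more can be done
None
```

The plate is in the jig, bush up, against both dowels and the end stop, with the cam tight. The job was handed in at about 30 s of the 72 s allowed. `finish_job` reports no verdict, and individual contact forces can't be read here, so the points below rest on wrist force and pictures.

- **Placing:** I gripped the plate by the bush, lifted it over the jig and lowered it. It then slid until it stopped on the dowels at TCP x ≈ 0.5475 m and on the end stop at y ≈ 0.034 m.
- **Seating check:** Held there, the wrist read about 14 N towards the dowels and 8–9 N towards the stop, below the stop's 16 N slip limit. The twist about the vertical was only about -0.05 to -0.08 N m, so the load was shared between the two dowels, not on one alone. The tool leaned about 0.018 rad under this push, inside the 0.05 rad allowance.
- **First slide stuck:** On the first try the plate stuck at about 10 N because I was pressing it down too hard. I backed off the downward pressure and it slid freely.
- **Cam:** After easing off and releasing the plate, I swung the lever round with a finger. It bit after about 100° of swing and I pushed it to about 6.4 N along its path, then backed off and lifted clear.
- **Last pictures:**
  - The plate lies flat along both dowels with its end at the stop and the cam disc against its near edge.
  - The lever has stayed over.
  - The gripper was clear at about 0.22 m height, with the wrist force at about 1 N or less.
- **Not measured:** I did not remeasure the bystanders or the stop's shift at the end. The arm stayed away from the bystanders.

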